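# Balance-test rocker beams on a knife edge and sort them

## Robot

A 7-joint arm with a two-finger parallel gripper is mounted at the origin on the work surface. World frame = base frame: x ahead of the robot, y to its left, z up, the work surface at z = 0. Lengths are in m, angles in rad, forces in N, time in s.
With the tool pointing down it reaches from about 0.425 to 1.025 m from the base axis. Payload 9.4 kg.
Tool frame: the origin (TCP) lies midway between the tips of the shut fingers; the grasp point (between the pads) lies 19 mm behind it; z points along the fingers, y is the line along which they close (so a half turn about z gives the same grasp; the last joint's range is limited). The gripper opens to 93 mm and grips with 3 to 60 N. Pads are 15 mm wide; open, the fingers measure 128 mm over their backs; the gripper's body (75 mm by 188 mm) begins 65 mm behind the grasp point.
Start: joints at [-1.334, 0.599, -0.003, 1.599, 0.002, 0.943, -0.08], TCP at [0.224, 0.69, 0.219] pointing down, gripper open.
Joint ranges: [-2.57, 2.57], [-0.35, 1.97], [-1.29, 1.29], [0.11, 2.56], [-1.05, 4.19], [0.11, 1.86], [-2.63, 2.63]. Speed limits (rad/s): [2.22, 2.22, 3.01, 3.01, 3.14, 3.14, 3.14].

## Interface

Orientations are given as a rotation vector (axis times angle).
In Python, from cell import readout, viewer, order gives the robot as it stands. The module is installed in compiled form; this text tells all that it offers.
- The arm moves only by the tool drive_tool, never from a script. Its argument "targets" is a list of rows, each a list of 3 entries, a list of its own where there are three numbers: the turn, a rotation vector about the tool's x, y, z in units of 8 degrees (1.0 is 8 degrees), then the shift along the tool's x, y, z in cm, then the opening, from -1 (shut) to 1 (fully open). A call has exactly 8 rows; each row shifts and turns the commanded pose from where the row before left it, along the tool's axes as they then stand; what a row does not reach is not made up. A row lasts 1/8 s, in which the tool goes at most 62.5 mm and 10.7 degrees, less where a joint would pass 70% of its speed; a pose out of reach is approached as far as the arm can. A call is refused whole if a number of a shift passes 6.25 or a number of a turn 1, either way. A call with a gripper value outside its range is refused whole. The fingers move at their own pace and stop on an object; "grip_force" is the grip in N (left out, the last holds). Time passes only in rows, so rows that do not move let the fingers close, or fill a call up. It gives the time, the measured TCP pose, the force, the opening and the grip force at its end, in the units of the state.
- readout.get_obs(): the state, without advancing time (a new reading comes with each control period).
- viewer.snapshot(name): name is "scene" or "top" or "wrist"; returns a dict with "color" (480x640x3 uint8, red, green, blue), "vfov" (degrees; the focal length in pixels is half the picture's height over the tangent of half this angle, whatever the lens; pixels are square), "cx", "cy" (the principal point, pixels), "origin" and "orientation" of the camera in the world. Camera axes: x right, y down, z forward; pixel columns grow to the right and rows downward; lengths in m; the calibration is good to about 2 mm. A picture is of the moment at which its call begins. There is no depth.
- order.hand_in(): hands the job in; it is judged then, once.
The state is a dict: "time": time; "qpos": joint angles; "joint_vel": joint speeds; "joint_torque": joint torques, N m; "tcp_pos": TCP position; "tcp_rot": TCP orientation; "ft_force": force on the tool from outside, world axes, zero at the start; "wrist_torque": the same for the moment, N m; "opening": finger opening in m; "finger_force": force on a finger pad.
Only numpy, scipy, OpenCV 4.12 (cv2) and the standard library are available. Lean on these libraries where they do the work, as an engineer would, in place of code of your own. Each camera call takes 0.05 s, during which the arm holds its last target. There are 200 camera calls.

## Task

Turn the black ball knob on the balance stand clockwise to its stop to raise the knife edge, then use the raised edge to find out which of the rocker beams lying on the bench are off balance. Stand the true beams on the floor of the wooden tray and the lopsided ones on the floor of the grey plastic bin, side by side and not stacked; when all are sorted, turn the knob back to its stop to park the edge. Leave the other parts and tools on the bench where they are.

Things in the scene. Friction and masses are not known exactly. Their poses are not given: they have to be found in the camera images.
- stand: fixed balance stand: dark steel base plate 100 (x) x 270 (y, from -95 to +175) x 12 thick, with the knife edge in its middle and the ball knob near its +y end. Origin on the bench under the middle of the edge. The edge (52 long) runs along x, so a beam lies along the stand's y to be balanced; z up. A tipping beam's foot comes to rest on the plate
- edge_top (a point): middle of the top of the knife edge (rounded, 4 thick, 3 mm blade below); moves straight up 17 mm as the knob is turned: 41 above the bench when parked, 58 fully raised. Raised, it holds a level beam's feet 14 above the plate; parked, a beam just stands on the plate
- edge: the knife blade itself (its origin lies on the bench under the middle when parked)
- knob_ball (a point): centre of the smooth black ball of the knob, 42 diameter, 87 above the bench, on a vertical axis at y = +130 of the stand, standing on a 38 wide, 42 high post; grip it across its widest part, fingers at the height of this point
- knob (a joint): angle of the ball knob, rad: 0 = edge parked (stop), grows clockwise seen from above to 1.3 = edge fully raised (stop); stays where left, friction about 0.15 N m, a load on the edge over some 10 N would drive it down
- tray: fixed shallow wooden tray for the true beams, outside 205 (x) x 170 (y), rim 18 high, walls and floor 6 thick; origin under its centre. Three beams fit side by side lying along y, 55 apart in x
- bin: fixed grey plastic bin with two side lips for the lopsided beams, outside 205 (x) x 170 (y) plus lips, rim 34 high, walls 4, floor 4 thick; origin under its centre; beams fit as in the tray
- beam_a: rocker beam: bow-shaped casting on two feet; some beams hide an off-centre weight in one foot. Origin: middle of the underside, level with the soles; x along the beam, z up. 130 long, 0.28 to 0.32 kg. Feet 22 x 40 (across) x 14 high at x = +-54; a bar 18 wide, z = 34 to 44, joins them; on it in the middle a lifting lug. None when absent
- beam_b: rocker beam, outwardly the same as beam_a; None when absent. The lifting lug on every beam: 20 (along x) x 18 (across, y), z = 44 to 72, over the origin; grip it across its 18 mm near z = 62 so that the fingers stay clear of the knife edge
- beam_c: rocker beam, outwardly the same as beam_a; None when absent. Under the middle of every beam is an inverted-V saddle, 18 wide, flanks 30 deg from upright, apex z = 34, mouth z = 23; it nests over the knife edge and centres itself from up to 4 mm off. Nested, the origin is 32 below the top of the edge
- beam_d: rocker beam, outwardly the same as beam_a; None when absent. Released on the raised edge, a true beam settles level within about 5 deg; a lopsided one drops its heavy foot onto the base plate, about 13 deg, and can be lifted off by its lug as it lies
- beam_e: rocker beam, outwardly the same as beam_a; None when absent. In the rules _c2 and _c5 of a beam are its feet at -x and +x, and tray_c0 and bin_c0 are the floors: a true beam loads its feet evenly (about 1.5 N each), a lopsided one about 0.9 and 2 N
- freewheel: bystander: dark sprocket cluster, 84 across, 24 high, lying flat
- hub: bystander: bare aluminium wheel hub standing on end, 56 across, 88 high with axle
- cone_wrench: bystander: flat dark wrench 150 long lying along its x
- grease_tin: bystander: round tin 72 across, 75 high
- mug: bystander: white mug 80 across, 90 high
- lockring: bystander: steel ring 44 across, 8 high
- screwdriver: bystander: screwdriver lying along its x

How it is judged:
On the way, in this order (a step that is already met when the one before it is completed fails the run):
1. the knob has been turned clockwise and the knife edge is fully raised (value of joint knob above 1.2 rad), for 0.2 s.
2. a beam rests on the raised knife edge, let go by the fingers (value of joint knob above 1.15 rad and ((contact force between beam_a and edge above 0.5 N and contact force between beam_a and the fingers below 0.05 N) or (contact force between beam_b and edge above 0.5 N and contact force between beam_b and the fingers below 0.05 N) or (contact force between beam_c and edge above 0.5 N and contact force between beam_c and the fingers below 0.05 N) or (contact force between beam_d and edge above 0.5 N and contact force between beam_d and the fingers below 0.05 N) or (contact force between beam_e and edge above 0.5 N and contact force between beam_e and the fingers below 0.05 N))), for 0.3 s.
3. every beam is in its right place, true ones in the tray and lopsided ones in the bin, with the edge still raised (((x of beam_a in the frame of tray between -0.095 and 0.095 m and y of beam_a in the frame of tray between -0.075 and 0.075 m and z of beam_a in the frame of tray below 0.03 m and linear speed of beam_a below 0.03 m/s and contact force between each of beam_a_c2, beam_a_c5 and tray_c0 above 1.18 N) or (x of beam_a in the frame of bin between -0.095 and 0.095 m and y of beam_a in the frame of bin between -0.075 and 0.075 m and z of beam_a in the frame of bin below 0.03 m and linear speed of beam_a below 0.03 m/s and (contact force between beam_a_c2 and bin_c0 between 0.2 and 1.18 N or contact force between beam_a_c5 and bin_c0 between 0.2 and 1.18 N))) and ((x of beam_b in the frame of tray between -0.095 and 0.095 m and y of beam_b in the frame of tray between -0.075 and 0.075 m and z of beam_b in the frame of tray below 0.03 m and linear speed of beam_b below 0.03 m/s and contact force between each of beam_b_c2, beam_b_c5 and tray_c0 above 1.18 N) or (x of beam_b in the frame of bin between -0.095 and 0.095 m and y of beam_b in the frame of bin between -0.075 and 0.075 m and z of beam_b in the frame of bin below 0.03 m and linear speed of beam_b below 0.03 m/s and (contact force between beam_b_c2 and bin_c0 between 0.2 and 1.18 N or contact force between beam_b_c5 and bin_c0 between 0.2 and 1.18 N))) and ((x of beam_c in the frame of tray between -0.095 and 0.095 m and y of beam_c in the frame of tray between -0.075 and 0.075 m and z of beam_c in the frame of tray below 0.03 m and linear speed of beam_c below 0.03 m/s and contact force between each of beam_c_c2, beam_c_c5 and tray_c0 above 1.18 N) or (x of beam_c in the frame of bin between -0.095 and 0.095 m and y of beam_c in the frame of bin between -0.075 and 0.075 m and z of beam_c in the frame of bin below 0.03 m and linear speed of beam_c below 0.03 m/s and (contact force between beam_c_c2 and bin_c0 between 0.2 and 1.18 N or contact force between beam_c_c5 and bin_c0 between 0.2 and 1.18 N))) and ((x of beam_d in the frame of tray between -0.095 and 0.095 m and y of beam_d in the frame of tray between -0.075 and 0.075 m and z of beam_d in the frame of tray below 0.03 m and linear speed of beam_d below 0.03 m/s and contact force between each of beam_d_c2, beam_d_c5 and tray_c0 above 1.18 N) or (x of beam_d in the frame of bin between -0.095 and 0.095 m and y of beam_d in the frame of bin between -0.075 and 0.075 m and z of beam_d in the frame of bin below 0.03 m and linear speed of beam_d below 0.03 m/s and (contact force between beam_d_c2 and bin_c0 between 0.2 and 1.18 N or contact force between beam_d_c5 and bin_c0 between 0.2 and 1.18 N))) and ((x of beam_e in the frame of tray between -0.095 and 0.095 m and y of beam_e in the frame of tray between -0.075 and 0.075 m and z of beam_e in the frame of tray below 0.03 m and linear speed of beam_e below 0.03 m/s and contact force between each of beam_e_c2, beam_e_c5 and tray_c0 above 1.18 N) or (x of beam_e in the frame of bin between -0.095 and 0.095 m and y of beam_e in the frame of bin between -0.075 and 0.075 m and z of beam_e in the frame of bin below 0.03 m and linear speed of beam_e below 0.03 m/s and (contact force between beam_e_c2 and bin_c0 between 0.2 and 1.18 N or contact force between beam_e_c5 and bin_c0 between 0.2 and 1.18 N))) and value of joint knob above 1 rad), for 0.2 s.
At the end, for the whole second after the job is handed in: all true beams at rest on the tray floor, all lopsided ones on the bin floor (beam's middle within 95 mm of its centre along x, 75 mm along y, origin under 30 mm above the tray's origin), the knob back under 0.12 rad (((x of beam_a in the frame of tray between -0.095 and 0.095 m and y of beam_a in the frame of tray between -0.075 and 0.075 m and z of beam_a in the frame of tray below 0.03 m and linear speed of beam_a below 0.03 m/s and contact force between each of beam_a_c2, beam_a_c5 and tray_c0 above 1.18 N) or (x of beam_a in the frame of bin between -0.095 and 0.095 m and y of beam_a in the frame of bin between -0.075 and 0.075 m and z of beam_a in the frame of bin below 0.03 m and linear speed of beam_a below 0.03 m/s and (contact force between beam_a_c2 and bin_c0 between 0.2 and 1.18 N or contact force between beam_a_c5 and bin_c0 between 0.2 and 1.18 N))) and ((x of beam_b in the frame of tray between -0.095 and 0.095 m and y of beam_b in the frame of tray between -0.075 and 0.075 m and z of beam_b in the frame of tray below 0.03 m and linear speed of beam_b below 0.03 m/s and contact force between each of beam_b_c2, beam_b_c5 and tray_c0 above 1.18 N) or (x of beam_b in the frame of bin between -0.095 and 0.095 m and y of beam_b in the frame of bin between -0.075 and 0.075 m and z of beam_b in the frame of bin below 0.03 m and linear speed of beam_b below 0.03 m/s and (contact force between beam_b_c2 and bin_c0 between 0.2 and 1.18 N or contact force between beam_b_c5 and bin_c0 between 0.2 and 1.18 N))) and ((x of beam_c in the frame of tray between -0.095 and 0.095 m and y of beam_c in the frame of tray between -0.075 and 0.075 m and z of beam_c in the frame of tray below 0.03 m and linear speed of beam_c below 0.03 m/s and contact force between each of beam_c_c2, beam_c_c5 and tray_c0 above 1.18 N) or (x of beam_c in the frame of bin between -0.095 and 0.095 m and y of beam_c in the frame of bin between -0.075 and 0.075 m and z of beam_c in the frame of bin below 0.03 m and linear speed of beam_c below 0.03 m/s and (contact force between beam_c_c2 and bin_c0 between 0.2 and 1.18 N or contact force between beam_c_c5 and bin_c0 between 0.2 and 1.18 N))) and ((x of beam_d in the frame of tray between -0.095 and 0.095 m and y of beam_d in the frame of tray between -0.075 and 0.075 m and z of beam_d in the frame of tray below 0.03 m and linear speed of beam_d below 0.03 m/s and contact force between each of beam_d_c2, beam_d_c5 and tray_c0 above 1.18 N) or (x of beam_d in the frame of bin between -0.095 and 0.095 m and y of beam_d in the frame of bin between -0.075 and 0.075 m and z of beam_d in the frame of bin below 0.03 m and linear speed of beam_d below 0.03 m/s and (contact force between beam_d_c2 and bin_c0 between 0.2 and 1.18 N or contact force between beam_d_c5 and bin_c0 between 0.2 and 1.18 N))) and ((x of beam_e in the frame of tray between -0.095 and 0.095 m and y of beam_e in the frame of tray between -0.075 and 0.075 m and z of beam_e in the frame of tray below 0.03 m and linear speed of beam_e below 0.03 m/s and contact force between each of beam_e_c2, beam_e_c5 and tray_c0 above 1.18 N) or (x of beam_e in the frame of bin between -0.095 and 0.095 m and y of beam_e in the frame of bin between -0.075 and 0.075 m and z of beam_e in the frame of bin below 0.03 m and linear speed of beam_e below 0.03 m/s and (contact force between beam_e_c2 and bin_c0 between 0.2 and 1.18 N or contact force between beam_e_c5 and bin_c0 between 0.2 and 1.18 N))) and value of joint knob below 0.12 rad); the robot touches nothing.
It fails at once if a bystanding part or tool is shoved more than 6 cm (distance of any of freewheel, hub, cone_wrench, grease_tin, mug, lockring, screwdriver from where it was at the start of the episode above 0.06 m).
Of beam_a, beam_b, beam_c, beam_d, beam_e only 3 to 4 are there at a start; the rules pass over those that are not, and their reading is None.
At some moment in a run one of beam_a, beam_b, beam_c, beam_d, beam_e may be knocked a few centimetres aside while the robot is not near it.
It also fails if it takes over 210 s, if anything falls off the work surface, if the arm or the gripper's body presses on something with over 40 N, if the wrist force passes 120 N, or if a joint passes its speed limit or range.

## Working session

There is one attempt and no reset: what is moved stays moved. The work goes in short steps, Python scripts to look and compute and a tool call to move; the robot and the scene stay as the last step left them, time stands still between calls to the robot, and variables do not carry over. Pictures are saved under pics/ and viewed, at most 14 in all, crops included, and the job is handed in when it is done.

Besides the shell and the picture viewer there is one more tool, called as a command line: name --argument value ..., lists and objects as JSON in quotes. drive_tool: Moves the arm, as the interface text tells. Its arguments: {"type":"object","properties":{"targets":{"type":"array"},"grip_force":{"type":"number"}},"required":["targets"]}

```bash
mkdir -p pics
cat > h.py <<'E'
import numpy as np, cv2
from scipy.spatial.transform import Rotation as R
from cell import readout, viewer, order
def snap(name,fn,crop=None,scale=1):
    s=viewer.snapshot(name); im=s["color"][:,:,::-1].copy()
    if crop: x0,y0,x1,y1=crop; im=im[y0:y1,x0:x1]
    if scale!=1: im=cv2.resize(im,None,fx=scale,fy=scale,interpolation=cv2.INTER_CUBIC)
    cv2.imwrite("pics/"+fn,im); np.save("pics/"+fn+".npy",{k:v for k,v in s.items() if k!="color"},allow_pickle=True)
    return s
def rot(o):
    o=np.array(o,float)
    if o.shape==(3,3): return o
    return R.from_rotvec(o).as_matrix() if o.size==3 else R.from_quat(o).as_matrix()
def px(fn,u,v,z):
    s=np.load("pics/"+fn+".npy",allow_pickle=True).item()
    f=240/np.tan(np.radians(s["vfov"])/2)
    d=rot(s["orientation"])@np.array([(u-s["cx"])/f,(v-s["cy"])/f,1]); o=np.array(s["origin"])
    return (o+d*(z-o[2])/d[2])[:2]
def proj(fn,p):
    s=np.load("pics/"+fn+".npy",allow_pickle=True).item()
    f=240/np.tan(np.radians(s["vfov"])/2)
    c=rot(s["orientation"]).T@(np.array(p)-np.array(s["origin"])); return c[:2]/c[2]*f+[s["cx"],s["cy"]]
def st():
    o=readout.get_obs(); T=R.from_rotvec(o["tcp_rot"]).as_matrix()
    print("t",round(o["time"],2),"tcp",np.round(o["tcp_pos"],4),"x",np.round(T[:,0],3),"y",np.round(T[:,1],3),"z",np.round(T[:,2],3),"q",np.round(o["qpos"],2),"F",np.round(o["ft_force"],1),"op",round(float(o["opening"]),4),o["finger_force"])
    return o,T
def go(p,yaw=None):
    """shift (cm, tool axes) to p; yaw = world angle of tool y, mod pi"""
    o,T=st(); d=T.T@(np.array(p)-o["tcp_pos"])*100; print("shift cm",np.round(d,2))
    if yaw is not None:
        a=np.arctan2(T[1,1],T[0,1]); e=(yaw-a+np.pi/2)%np.pi-np.pi/2
        print("turn tool z units",round(-np.degrees(e)/8,2),"now yaw",round(np.degrees(a),1))
E
python3 - <<'E'
from h import *
st()
for n in("scene","top"):
    s=snap(n,n+"0.png"); print({k:v for k,v in s.items() if k!="color"})
E
```

```text
t 0.0 tcp [0.2236 0.6892 0.2178] x [-0.951  0.309 -0.   ] y [ 0.309  0.951 -0.002] z [-0.    -0.001 -1.   ] q [-1.33  0.6  -0.    1.6   0.    0.94 -0.08] F [-1.1 -0.1 -0.2] op 0.0933 0.0
{'vfov': 49.91336915309013, 'cx': 320.836702159446, 'cy': 237.3900826653256, 'origin': array([1.05659393, 0.14962335, 0.92269998]), 'orientation': array([-1.56879444, -2.27944615,  0.60735442])}
{'vfov': 43.83622817751025, 'cx': 316.14113115158955, 'cy': 231.39044611209664, 'origin': array([ 0.32356938, -0.01671714,  1.37384063]), 'orientation': array([-2.10900523,  2.11962291, -0.18580604])}
```

View pics/top0.png

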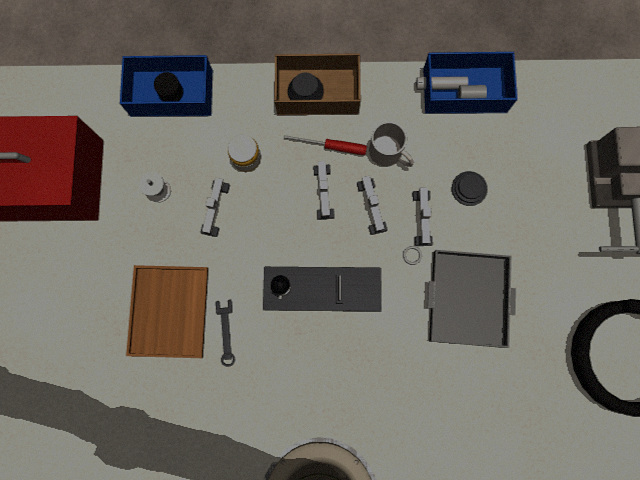

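View pics/scene0.png

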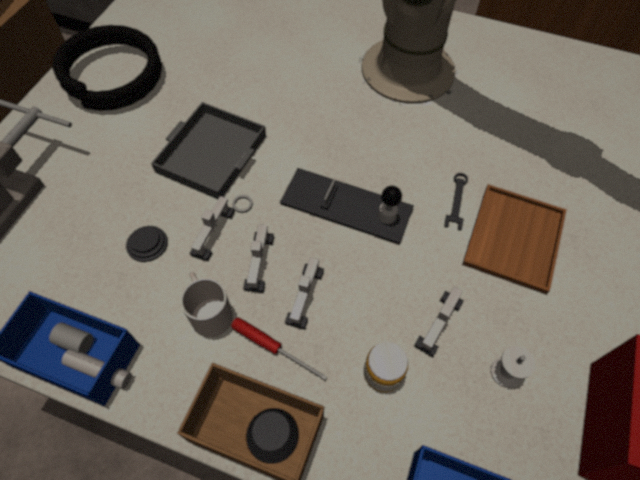

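The top view shows four beams with lugs near (215,208), (323,192), (372,205) and (423,216). The tray is at (167,311), the bin at (470,298), the stand at (322,288), the knob ball at (280,286) and the edge at (339,289).

Run:
```python
from h import *
im=cv2.imread("pics/top0.png"); 
cv2.imwrite("pics/c0.png",cv2.resize(im[155:325,195:445],None,fx=3.2,fy=3.2,interpolation=cv2.INTER_CUBIC))
for n,u,v,z in [("knob",280,286,.087),("edge",339,289,.041),("st tl",263,267,.012),("st tr",381,268,.012),("st bl",264,310,.012),("st br",381,311,.012),("tray tl",135,266,.018),("tray tr",208,267,.018),("tray bl",127,356,.018),("tray br",204,357,.018),("bin tl",433,251,.034),("bin tr",511,257,.034),("bin bl",429,340,.034),("bin br",508,347,.034)]: print(n,np.round(px("top0.png",u,v,z),4))
```

```text
knob [0.4524 0.0814]
edge [ 0.4496 -0.047 ]
st tl [0.5039 0.1266]
st tr [ 0.5    -0.1445]
st bl [0.4055 0.1231]
st br [ 0.4021 -0.1422]
tray tl [0.507 0.421]
tray tr [0.5038 0.2525]
tray bl [0.3043 0.428 ]
tray br [0.3016 0.2552]
bin tl [ 0.5353 -0.2611]
bin tr [ 0.5206 -0.4361]
bin bl [ 0.3369 -0.2442]
bin br [ 0.3212 -0.4165]
```

View pics/c0.png

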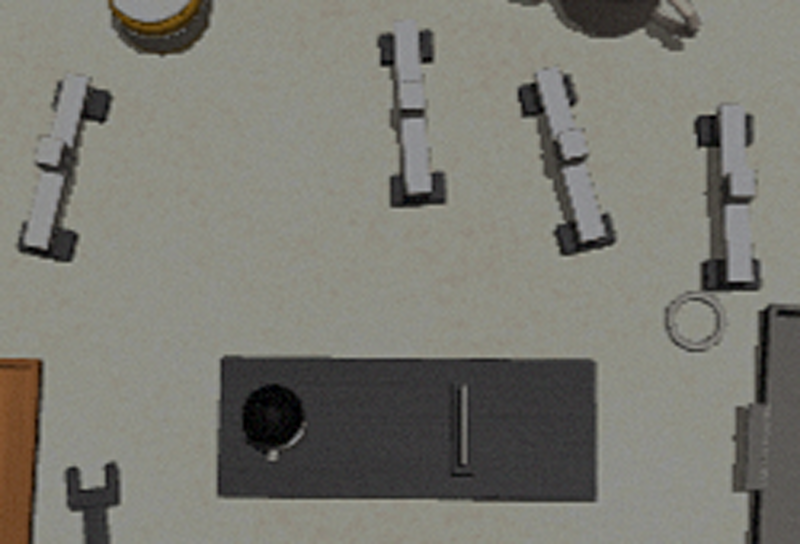

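drive_tool --targets '[[[0, 0, 0], [-3.6, -4.5, 0], 1], [[0, 0, 0], [-3.6, -4.5, 0], 1], [[0, 0, 0], [-3.6, -4.5, 0], 1], [[0, 0, 0], [-3.6, -4.5, 0], 1], [[0, 0, 0], [-3.6, -4.5, 0], 1], [[0, 0, 0], [-3.6, -4.5, 0], 1], [[0, 0, 0], [-3.6, -4.5, 0], 1], [[0, 0, 0], [-3.6, -4.5, 0], 1]]' --grip_force 40

```text
time: 1.1
tcp_pos: [0.387, 0.2565, 0.2186]
tcp_rot: [0.491, 3.103, 0.0]
ft_force: [0.3, 1.0, -0.4]
opening: 0.0931
finger_force: 0.0
```

drive_tool --targets '[[[0, 0, 0], [-3.9, -4.9, 0], 1], [[0, 0, 0], [-3.9, -4.9, 0], 1], [[0, 0, 0], [-3.9, -4.9, 0], 1], [[0, 0, 1], [0, 0, 0], 1], [[0, 0, 1], [0, 0, 0], 1], [[0, 0, 1], [0, 0, 0], 1], [[0, 0, 1], [0, 0, 0], 1], [[0, 0, 0], [0, 0, 0], 1]]'

```text
time: 2.1
tcp_pos: [0.4523, 0.0828, 0.2185]
tcp_rot: [-1.326, -2.848, 0.001]
ft_force: [0.5, -0.5, 0.6]
opening: 0.0928
finger_force: 0.0
```

Run:
```python
from h import *
snap("wrist","w1.png"); go([.4535,.0815,.068],np.radians(40)); print(proj("w1.png",[.4535,.0815,.108]))
```

```text
t 2.15 tcp [0.4523 0.0828 0.2185] x [-0.646  0.764 -0.   ] y [ 0.764  0.646 -0.   ] z [-0. -0. -1.] q [-0.47  0.29  0.21  2.2  -0.1   0.67  0.51] F [-0.9 -0.7 -0.5] op 0.093 0.0
shift cm [-1.800e-01  1.000e-02  1.505e+01]
turn tool z units 0.03 now yaw 40.2
[324.29519539 241.94508118]
```

View pics/w1.png

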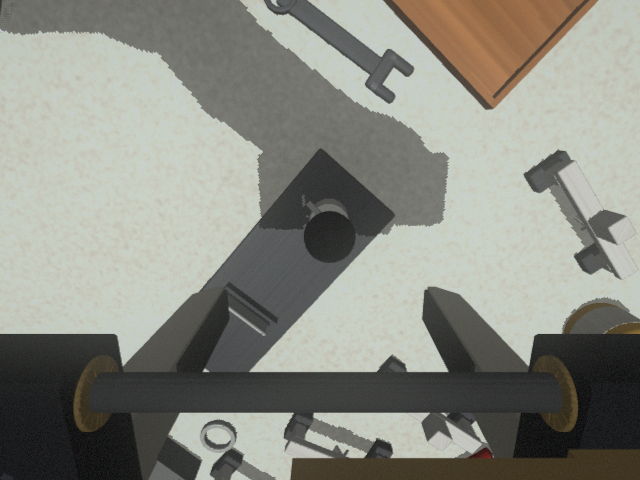

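The ball centre sits at (330,237) in the wrist picture, close to where I expected it.

Run:
```python
from h import *
print(px("w1.png",330,237,.087), px("w1.png",251,309,.041))
p=px("w1.png",330,237,.087); go([p[0],p[1],.068])
```

```text
[0.4583163  0.08290103] [ 0.45512926 -0.03389981]
t 2.15 tcp [0.4523 0.0828 0.2185] x [-0.646  0.764 -0.   ] y [ 0.764  0.646 -0.   ] z [-0. -0. -1.] q [-0.47  0.29  0.21  2.2  -0.1   0.67  0.51] F [-0.9 -0.7 -0.5] op 0.093 0.0
shift cm [-0.39  0.47 15.05]
```

drive_tool --targets '[[[0, 0, 0], [-0.25, 0.25, 3.0], 1], [[0, 0, 0], [0, 0, 3.0], 1], [[0, 0, 0], [0, 0, 3.0], 1], [[0, 0, 0], [0, 0, 3.0], 1], [[0, 0, 0], [0, 0, 3.0], 1], [[0, 0, 0], [0, 0, 0], -0.2], [[0, 0, 0], [0, 0, 0], -0.5], [[0, 0, 0], [0, 0, 0], -0.5]]'

```text
time: 3.15
tcp_pos: [0.4565, 0.0826, 0.0697]
tcp_rot: [1.326, 2.847, 0.002]
ft_force: [0.4, 0.4, 1.0]
opening: 0.0677
finger_force: 0.0
```

drive_tool --targets '[[[0, 0, 0], [0, 0, 0], -0.5], [[0, 0, 0.5], [0, 0, 0], -0.5], [[0, 0, 0.7], [0, 0, 0], -0.5], [[0, 0, 0.7], [0, 0, 0], -0.5], [[0, 0, 0.7], [0, 0, 0], -0.5], [[0, 0, 0.7], [0, 0, 0], -0.5], [[0, 0, 0.7], [0, 0, 0], -0.5], [[0, 0, 0.7], [0, 0, 0], -0.5]]'

```text
time: 4.15
tcp_pos: [0.4568, 0.0829, 0.0693]
tcp_rot: [2.176, 2.265, 0.003]
ft_force: [1.6, 1.1, -0.2]
opening: 0.0406
finger_force: 40.0
```

Run:
```python
from h import *
o,T=st();print(o["wrist_torque"])
```

```text
t 4.15 tcp [0.4568 0.0829 0.0693] x [-0.04   0.999  0.001] y [0.999 0.04  0.002] z [ 0.002  0.001 -1.   ] q [-0.47  0.57  0.24  2.32 -0.47  0.29  0.23] F [ 1.6  1.1 -0.2] op 0.0406 39.99715983867645
[ 0.12453822 -0.16877355  0.14055215]
```

drive_tool --targets '[[[0, 0, 0.7], [0, 0, 0], -0.5], [[0, 0, 0.7], [0, 0, 0], -0.5], [[0, 0, 0.7], [0, 0, 0], -0.5], [[0, 0, 0.7], [0, 0, 0], -0.5], [[0, 0, 0.7], [0, 0, 0], -0.5], [[0, 0, 0.7], [0, 0, 0], -0.5], [[0, 0, 0.7], [0, 0, 0], -0.5], [[0, 0, 0.5], [0, 0, 0], -0.5]]'

```text
time: 5.15
tcp_pos: [0.4573, 0.0828, 0.0694]
tcp_rot: [2.855, 1.309, 0.004]
ft_force: [4.5, 2.6, 1.5]
opening: 0.0409
finger_force: 40.0
```

Run:
```python
from h import *
o,T=st();print(o["wrist_torque"], np.degrees(np.arctan2(T[1,1],T[0,1])))
```

```text
t 5.15 tcp [0.4573 0.0828 0.0694] x [0.652 0.758 0.002] y [ 0.758 -0.652  0.002] z [ 0.003  0.    -1.   ] q [-0.59  0.6   0.43  2.33 -0.76  0.34 -0.21] F [4.5 2.6 1.5] op 0.0409 39.998690485954285
[ 0.78618167 -1.07234977  1.04441998] -40.72709949978065
```

drive_tool --targets '[[[0, 0, 0], [0, 0, 0], 0], [[0, 0, 0], [0, 0, 0], 1], [[0, 0, 0], [0, 0, 0], 1], [[0, 0, 0], [0, 0, 0], 1], [[0, 0, 0], [0, 0, 0], 1], [[0, 0, 0], [0, 0, -5], 1], [[0, 0, 0], [0, 0, -5], 1], [[0, 0, 0], [0, 0, -5], 1]]'

```text
time: 6.15
tcp_pos: [0.4555, 0.0821, 0.22]
tcp_rot: [2.856, 1.308, -0.002]
ft_force: [0.2, 1.3, -0.5]
opening: 0.0937
finger_force: 0.0
```

Run:
```python
from h import *
for n,a,b,l in [("A",(75,78),(37,248),(50,148)),("B",(406,22),(420,195),(412,92)),("C",(548,72),(600,240),(572,143)),("D",(732,105),(740,282),(741,180))]:
    q=lambda c,z: px("top0.png",195+c[0]/3.2,155+c[1]/3.2,z)
    A,B=q(a,.044),q(b,.044); d=A-B
    print(n,(A+B)/2,"lug",q(l,.072),"len",np.linalg.norm(d),"dir",np.degrees(np.arctan2(d[1],d[0])))
go([.6,-.2,.2],np.pi/2)
snap("wrist","w2.png")
```

```text
A [0.64201364 0.24121198] lug [0.64565795 0.24043411] len 0.12733164550180945 dir -10.704813024353468
B [ 0.68045246 -0.01504325] lug [ 0.68440164 -0.0144861 ] len 0.12894347341400283 dir 4.134973084396215
C [ 0.64446065 -0.12981478] lug [ 0.64654425 -0.12638761] len 0.12839314618477374 dir 15.546132683976424
D [ 0.61624846 -0.2444094 ] lug [ 0.61912665 -0.24346084] len 0.1288980185241004 dir 0.3452989692288096
t 6.15 tcp [0.4555 0.0821 0.22  ] x [ 0.653  0.757 -0.001] y [ 0.757 -0.653 -0.   ] z [-0.001 -0.001 -1.   ] q [-0.92  0.38  0.84  2.21 -0.43  0.72 -0.49] F [ 0.2  1.3 -0.5] op 0.0937 0.0
shift cm [-11.92  29.37   2.01]
turn tool z units 6.15 now yaw -40.8
```

View pics/w2.png

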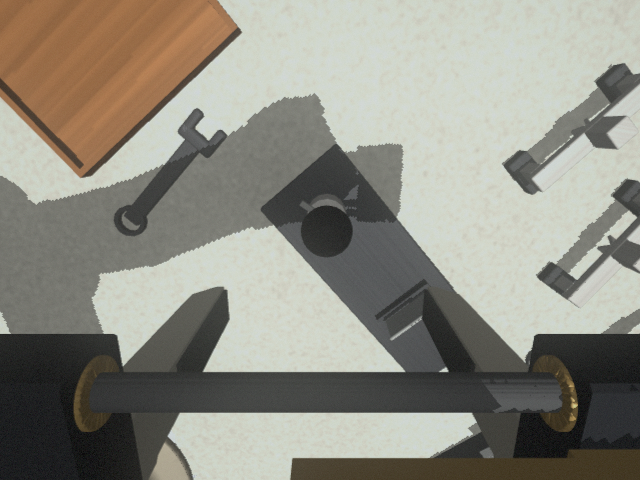

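The edge is raised: the blade at (400,312) shows taller than before. Beam B goes first.

drive_tool --targets '[[[0, 0, 0], [1.5, 4.7, 0], 0.4], [[0, 0, 0], [1.5, 4.7, 0], 0.4], [[0, 0, 0], [1.5, 4.7, 0], 0.4], [[0, 0, 0], [1.5, 4.7, 0], 0.4], [[0, 0, 0], [1.5, 4.7, 0], 0.4], [[0, 0, 0.95], [0, 0, 0], 0.4], [[0, 0, 0.95], [0, 0, 0], 0.4], [[0, 0, 0.95], [0, 0, 0], 0.4]]' --grip_force 20

```text
time: 7.2
tcp_pos: [0.6827, -0.0145, 0.2181]
tcp_rot: [-3.06, -0.711, 0.001]
ft_force: [0.1, -1.4, -0.3]
opening: 0.0649
finger_force: 0.0
```

drive_tool --targets '[[[0, 0, 0.95], [0, 0, 0], 0.4], [[0, 0, 0.95], [0, 0, 0], 0.4], [[0, 0, 0.95], [0, 0, 0], 0.4], [[0, 0, 0], [0, 0, 2], 0.4], [[0, 0, 0], [0, 0, 2], 0.4], [[0, 0, 0], [0, 0, 0], 0.4], [[0, 0, 0], [0, 0, 0], 0.4], [[0, 0, 0], [0, 0, 0], 0.4]]'

```text
time: 8.2
tcp_pos: [0.6832, -0.0146, 0.1793]
tcp_rot: [3.14, 0.1, 0.002]
ft_force: [-0.1, 0.3, -0.5]
opening: 0.0648
finger_force: 0.0
```

Run:
```python
from h import *
snap("wrist","w3.png"); go([.6825,-.0148,.043],np.radians(94)); print(proj("w3.png",[.6825,-.0148,.072]),proj("w3.png",[.69,-.0148,.072]),proj("w3.png",[.6825,-.005,.072]))
```

```text
t 8.25 tcp [ 0.6832 -0.0145  0.1792] x [0.998 0.063 0.001] y [ 0.063 -0.998  0.   ] z [ 0.001  0.    -1.   ] q [-0.59  0.76  0.92  1.77 -0.73  0.98 -0.88] F [-0.4  0.9 -0.2] op 0.065 0.0
shift cm [-0.08  0.03 13.62]
turn tool z units -0.05 now yaw -86.4
[326.37624406 242.65329804] [327.0225596  233.00102914] [313.31742596 241.86085184]
```

View pics/w3.png

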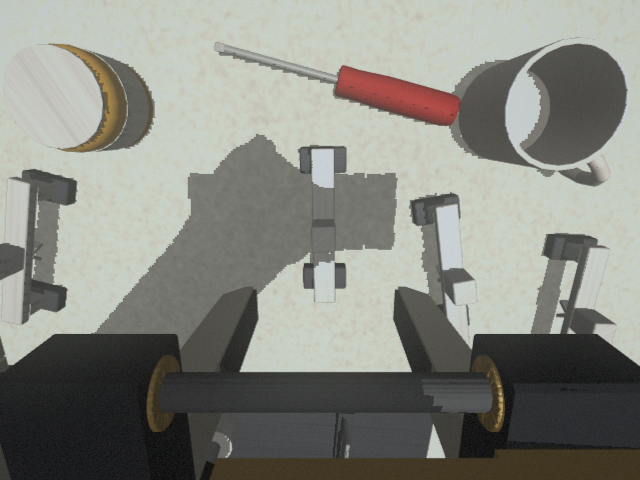

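Beam B's lug top is at about (323,235), so it sits about 5 mm further in x and 2 mm in y than I estimated.

drive_tool --targets '[[[0, 0, 0], [0.4, -0.1, 3.4], 0.4], [[0, 0, 0], [0, 0, 3.4], 0.4], [[0, 0, 0], [0, 0, 3.4], 0.4], [[0, 0, 0], [0, 0, 3.4], 0.4], [[0, 0, 0], [0, 0, 0], 0.4], [[0, 0, 0], [0, 0, 0], -1], [[0, 0, 0], [0, 0, 0], -1], [[0, 0, 0], [0, 0, 0], -1]]'

```text
time: 9.25
tcp_pos: [0.6874, -0.013, 0.0438]
tcp_rot: [-3.14, -0.1, -0.003]
ft_force: [0.1, 0.7, 0.2]
opening: 0.0397
finger_force: 0.0
```

drive_tool --targets '[[[0, 0, 0], [0, 0, 0], -1], [[0, 0, 0], [0, 0, 0], -1], [[0, 0, 0], [0, 0, -3], -1], [[0, 0, 0], [0, 0, -4], -1], [[0, 0, 0], [0, 0, -4], -1], [[0, 0, 0], [0, 0, -4], -1], [[0, 0, 0], [0, 0, 0], -1], [[0, 0, 0], [0, 0, 0], -1]]'

```text
time: 10.25
tcp_pos: [0.686, -0.0124, 0.1914]
tcp_rot: [-3.139, -0.1, 0.003]
ft_force: [0.5, 0.0, -3.3]
opening: 0.0178
finger_force: 20.0
```

Run:
```python
from h import *
o,T=st(); print(o["wrist_torque"]); snap("wrist","w4.png")
go([.4535,-.0475,.12],np.radians(-.8))
```

```text
t 10.25 tcp [ 0.686  -0.0124  0.1914] x [ 0.998  0.064 -0.002] y [ 0.064 -0.998 -0.001] z [-0.002  0.001 -1.   ] q [-0.59  0.76  0.93  1.75 -0.71  1.01 -0.9 ] F [ 0.5  0.  -3.3] op 0.0178 19.96167680248618
[-0.01762419  0.16245979  0.01926756]
t 10.3 tcp [ 0.6859 -0.0124  0.1909] x [ 0.998  0.063 -0.002] y [ 0.063 -0.998 -0.001] z [-0.002  0.001 -1.   ] q [-0.59  0.76  0.93  1.75 -0.71  1.01 -0.9 ] F [ 0.6  0.7 -3.1] op 0.0179 19.961492945440114
shift cm [-23.39   2.03   7.15]
turn tool z units -10.7 now yaw -86.4
```

View pics/w4.png

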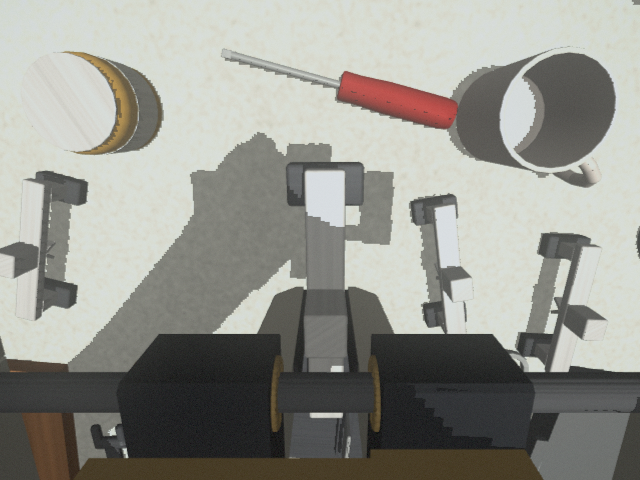

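The lifted beam has its bar end at (325,169) and its lug top at (325,303).

Run:
```python
from h import *
for u,v,z in [(325,169,.192),(325,303,.220),(325,290,.22),(325,317,.22)]:
    print((px("w4.png",u,v,z)-np.array([.686,-.0124])))
```

```text
[0.06400763 0.0049035 ]
[0.01448032 0.00173274]
[0.02005448 0.00208615]
[0.00834219 0.00134359]
```

drive_tool --targets '[[[0, 0, 0], [-4.7, 0.4, 0], -1], [[0, 0, 0], [-4.7, 0.4, 0], -1], [[0, 0, 0], [-4.7, 0.4, 0], -1], [[0, 0, 0], [-4.7, 0.4, 0], -1], [[0, 0, 0], [-4.5, 0.3, 0], -1], [[0, 0, -0.9], [0, 0, 0], -1], [[0, 0, -0.9], [0, 0, 0], -1], [[0, 0, -0.9], [0, 0, 0], -1]]'

```text
time: 11.3
tcp_pos: [0.4547, -0.0465, 0.1918]
tcp_rot: [3.064, 0.693, -0.003]
ft_force: [0.1, 0.1, -3.6]
opening: 0.0177
finger_force: 20.0
```

drive_tool --targets '[[[0, 0, -1], [0, 0, 0], -1], [[0, 0, -1], [0, 0, 0], -1], [[0, 0, -1], [0, 0, 0], -1], [[0, 0, -1], [0, 0, 0], -1], [[0, 0, -1], [0, 0, 0], -1], [[0, 0, -1], [0, 0, 0], -1], [[0, 0, -1], [0, 0, 0], -1], [[0, 0, -1], [0, 0, 0], -1]]'

```text
time: 12.3
tcp_pos: [0.4546, -0.0466, 0.1916]
tcp_rot: [-2.23, -2.211, 0.003]
ft_force: [0.4, 1.4, -2.7]
opening: 0.018
finger_force: 20.0
```

Run:
```python
from h import *
s=snap("top","t5.png",(200,200,440,360),3.3); s=snap("wrist","w5.png")
go([.455,-.0465,.069],np.radians(-.8))
```

```text
t 12.4 tcp [ 0.4547 -0.0468  0.1918] x [0.012 1.    0.   ] y [ 1.    -0.012 -0.002] z [-0.002  0.    -1.   ] q [-0.43  0.36  0.55  2.24 -0.33  0.61  0.35] F [-0.4  0.7 -2.9] op 0.0177 19.998507583513856
shift cm [ 0.03  0.05 12.28]
turn tool z units 0.01 now yaw -0.7
```

View pics/w5.png

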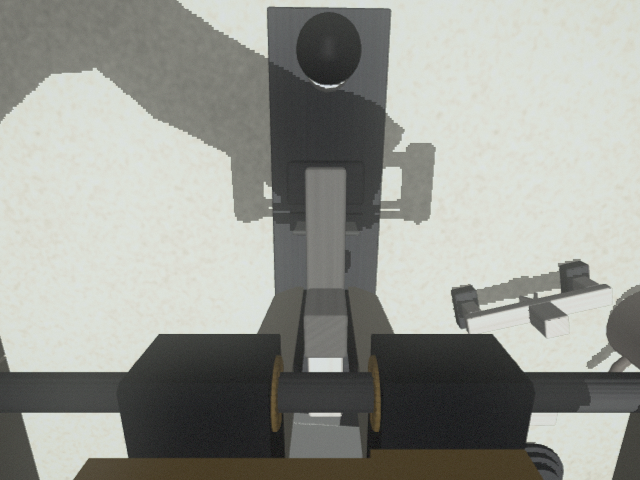

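Run:
```python
from h import *
print(proj("w5.png",[.455,-.047,.058]),proj("w5.png",[.429,-.047,.058]),proj("w5.png",[.455,.083,.108]),proj("w5.png",[.455,.083,.087]),px("w5.png",329,48,.087))
im=cv2.imread("pics/w5.png"); cv2.imwrite("pics/c5.png",cv2.resize(im[140:320,250:410],None,fx=3.3,fy=3.3,interpolation=cv2.INTER_CUBIC))
```

```text
[325.26687979 232.74739149] [293.40151307 232.8227161 ] [324.59703886  42.77598871] [324.68188479  49.82400195] [0.45778545 0.0840569 ]
```

View pics/c5.png

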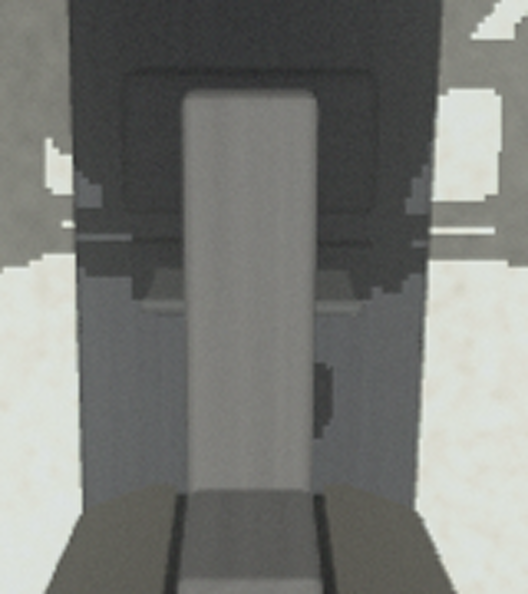

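drive_tool --targets '[[[0, 0, 0], [0, 0.1, 3.5], -1], [[0, 0, 0], [0, 0, 3.5], -1], [[0, 0, 0], [0, 0, 2.5], -1], [[0, 0, 0], [0, 0, 1.5], -1], [[0, 0, 0], [0, 0, 0.8], -1], [[0, 0, 0], [0, 0, 0.4], -1], [[0, 0, 0], [0, 0, 0], -1], [[0, 0, 0], [0, 0, 0], -1]]'

```text
time: 13.4
tcp_pos: [0.4567, -0.0467, 0.0711]
tcp_rot: [2.236, 2.206, 0.001]
ft_force: [0.6, -0.8, -2.2]
opening: 0.0176
finger_force: 20.0
```

drive_tool --targets '[[[0, 0, 0], [0, 0, 0], 0], [[0, 0, 0], [0, 0, 0], 0], [[0, 0, 0], [0, 0, 0], 0], [[0, 0, 0], [0, 0, 0], 0], [[0, 0, 0], [0, 0, 0], 0], [[0, 0, 0], [0, 0, 0], 0], [[0, 0, 0], [0, 0, -4], 0], [[0, 0, 0], [0, 0, -4], 0]]'

```text
time: 14.4
tcp_pos: [0.456, -0.047, 0.1513]
tcp_rot: [-2.236, -2.205, 0.002]
ft_force: [0.5, 0.3, 0.6]
opening: 0.0462
finger_force: 0.0
```

Run:
```python
from h import *
st(); snap("wrist","w6.png",(200,0,460,320),2); s=snap("scene","s6.png",(230,130,450,270),3.4)
a=cv2.imread("pics/w6.png"); b=cv2.imread("pics/s6.png"); a=cv2.resize(a,(390,480)); b=cv2.resize(b,(400,255))
c=np.zeros((480,790,3),np.uint8); c[:,:390]=a; c[:255,390:]=b; cv2.imwrite("pics/m6.png",c)
```

```text
t 14.4 tcp [ 0.456  -0.047   0.1513] x [ 0.014  1.    -0.   ] y [ 1.    -0.014 -0.002] z [-0.002 -0.    -1.   ] q [-0.38  0.43  0.5   2.28 -0.42  0.51  0.44] F [0.5 0.3 0.6] op 0.0462 0.0
```

View pics/m6.png

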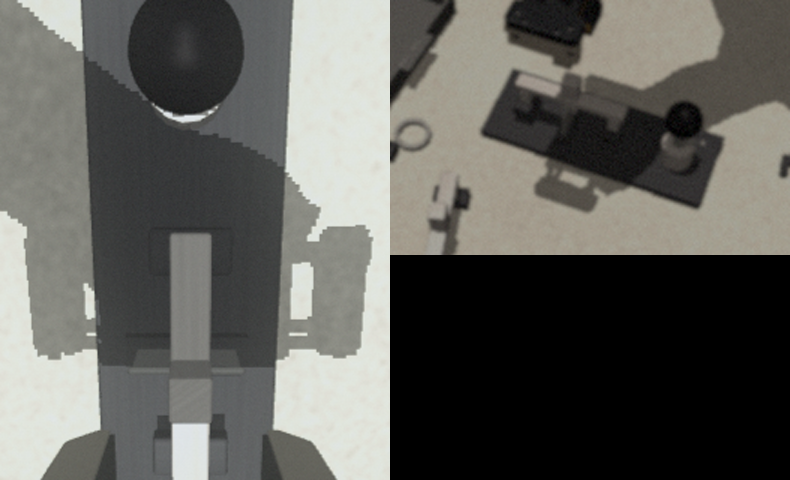

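The beam's far (+y) bar end is at wrist pixel (326.7,155.3). I'll compare that with predictions for level and tilted.

```bash
cat >> h.py <<'E'
def tilt(fn,c=(.456,-.047)):
    for a in (-13,-5,0,5,13):
        t=np.radians(a); r=[]
        for y,z in [(.065,.012),(.01,.040),(-.01,.040),(-.065,.012)]:  # rel to pivot: bar end +, lug top edges, bar end -
            Y=y*np.cos(t)-z*np.sin(t); Z=y*np.sin(t)+z*np.cos(t)
            r.append(np.round(proj(fn,[c[0]+0.014*Y,c[1]+Y,.058+Z]),1))
        print(a,*r)
E
python3 - <<'E'
from h import *
tilt("w6.png"); tilt("s6.png")
im=cv2.imread("pics/s6.png"); cv2.imwrite("pics/c6.png",im[:, :][100:420,120:640])
E
```

```text
-13 [324.7 152. ] [324.6 235.7] [324.6 268.4] [324.7 342. ]
-5 [324.6 153.2] [324.6 245.1] [324.6 276.8] [324.7 339.3]
0 [324.6 155. ] [324.6 251. ] [324.6 281.7] [324.7 336.8]
5 [324.6 157.7] [324.6 256.9] [324.6 286.2] [324.7 333.7]
13 [324.6 164. ] [324.6 266.1] [324.6 292.5] [324.8 327.9]
-13 [359.5 195.8] [338.7 177.1] [329.7 172.8] [302.1 168.4]
-5 [359.8 193.2] [336.3 175.6] [327.  172.1] [300.8 170.6]
0 [359.6 191.4] [334.7 174.8] [325.4 171.8] [300.3 172.1]
5 [359.2 189.6] [333.1 174. ] [323.7 171.6] [300.  173.7]
13 [358.1 186.6] [330.4 173. ] [321.3 171.5] [300.  176.3]
```

The lug top spans v≈252–281 and the bar end is at v≈155, so B is level and true. It goes to the tray.

drive_tool --targets '[[[0, 0, 0], [0, 0, 4], 0], [[0, 0, 0], [0, 0, 4], 0], [[0, 0, 0], [0, 0, 0], -1], [[0, 0, 0], [0, 0, 0], -1], [[0, 0, 0], [0, 0, 0], -1], [[0, 0, 0], [0, 0, -4], -1], [[0, 0, 0], [0, 0, -4], -1], [[0, 0, 0], [0, 0, -4], -1]]'

```text
time: 15.5
tcp_pos: [0.4561, -0.0466, 0.1927]
tcp_rot: [2.236, 2.206, 0.001]
ft_force: [0.5, 0.8, -2.9]
opening: 0.018
finger_force: 20.0
```

drive_tool --targets '[[[0, 0, 0], [5.5, -1.6, 0], -1], [[0, 0, 0], [5.5, -1.6, 0], -1], [[0, 0, 0], [5.5, -1.6, 0], -1], [[0, 0, 0], [5.5, -1.6, 0], -1], [[0, 0, 0], [5.5, -1.6, 0], -1], [[0, 0, 0], [5.5, -1.6, 0], -1], [[0, 0, 0], [5.5, -1.4, 0], -1], [[0, 0, 0], [0, 0, 0], -1]]'

```text
time: 16.5
tcp_pos: [0.3499, 0.3443, 0.1911]
tcp_rot: [-2.227, -2.214, -0.003]
ft_force: [0.7, -2.2, -2.6]
opening: 0.0177
finger_force: 20.0
```

Run:
```python
from h import *
snap("wrist","w7.png"); go([.352,.340,.050],np.radians(-1.5))
for p in [(.5095,.425),(.5045,.255)]: print(proj("w7.png",[*p,.018]))
```

```text
t 16.55 tcp [0.3506 0.3414 0.1911] x [0.009 1.    0.001] y [ 1.    -0.009  0.   ] z [ 0.     0.001 -1.   ] q [-1.34  0.42  0.63  2.18 -0.4   0.65 -0.44] F [ 0.2 -0.5 -3. ] op 0.018 19.993767142295837
shift cm [-0.15  0.14 14.11]
turn tool z units 0.12 now yaw -0.5
[510.58789543 128.35769896]
[482.53133865 309.30652742]
```

View pics/w7.png

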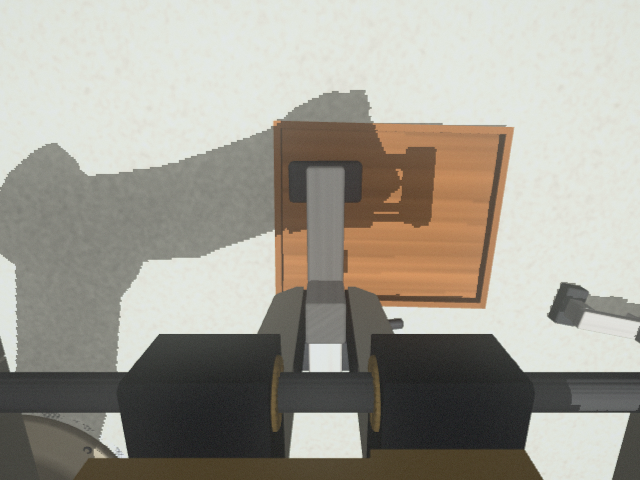

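Tray corners match the prediction. I'll lower B, release it, then head for A.

drive_tool --targets '[[[0, 0, 0], [-0.15, 0.1, 4], -1], [[0, 0, 0], [0, 0, 4], -1], [[0, 0, 0], [0, 0, 3.5], -1], [[0, 0, 0], [0, 0, 1.8], -1], [[0, 0, 0], [0, 0, 0.6], -1], [[0, 0, 0], [0, 0, 0], -1], [[0, 0, 0], [0, 0, 0], -0.1], [[0, 0, 0], [0, 0, 0], -0.1]]'

```text
time: 17.55
tcp_pos: [0.3532, 0.3379, 0.0521]
tcp_rot: [2.237, 2.205, 0.001]
ft_force: [-0.3, -0.1, -0.1]
opening: 0.0334
finger_force: 0.0
```

drive_tool --targets '[[[0, 0, 0], [0, 0, 0], -0.1], [[0, 0, 0], [0, 0, 0], -0.1], [[0, 0, 0], [0, 0, -5], -0.1], [[0, 0, 0], [0, 0, -5], -0.1], [[0, 0, 0], [0, 0, -5], -0.1], [[0, 0, 0], [-1.9, 5.9, 0], 0.4], [[0, 0, 0], [-1.9, 5.9, 0], 0.4], [[0, 0, 0], [-1.9, 5.9, 0], 0.4]]'

```text
time: 18.55
tcp_pos: [0.5301, 0.279, 0.2018]
tcp_rot: [-2.234, -2.208, -0.001]
ft_force: [-0.1, 1.0, 0.5]
opening: 0.0641
finger_force: 0.0
```

drive_tool --targets '[[[0, 0, 0], [-1.9, 5.9, 0], 0.4], [[0, 0, 0], [-1.9, 5.9, 0], 0.4], [[0, 0, -1], [0, 0, 0], 0.4], [[0, 0, -1], [0, 0, 0], 0.4], [[0, 0, -1], [0, 0, 0], 0.4], [[0, 0, -1], [0, 0, 0], 0.4], [[0, 0, -1], [0, 0, 0], 0.4], [[0, 0, -1], [0, 0, 0], 0.4]]'

```text
time: 19.55
tcp_pos: [0.6461, 0.2392, 0.2013]
tcp_rot: [-1.139, -2.928, 0.001]
ft_force: [-0.1, -0.4, -0.2]
opening: 0.0651
finger_force: 0.0
```

drive_tool --targets '[[[0, 0, -1], [0, 0, 0], 0.4], [[0, 0, -1], [0, 0, 0], 0.4], [[0, 0, -1], [0, 0, 0], 0.4], [[0, 0, -1], [0, 0, 0], 0.4], [[0, 0, 0], [0, 0, 2], 0.4], [[0, 0, 0], [0, 0, 0], 0.4], [[0, 0, 0], [0, 0, 0], 0.4], [[0, 0, 0], [0, 0, 0], 0.4]]'

```text
time: 20.55
tcp_pos: [0.6466, 0.2394, 0.1823]
tcp_rot: [0.295, 3.127, 0.0]
ft_force: [-0.4, 0.1, -0.1]
opening: 0.0651
finger_force: 0.0
```

Run:
```python
from h import *
snap("wrist","w8.png"); go([.648,.2415,.043],np.radians(79.3)); print(proj("w8.png",[.648,.2415,.072])); snap("top","t8.png")
```

```text
t 20.6 tcp [0.6466 0.2394 0.1822] x [-0.982  0.187 -0.001] y [0.187 0.982 0.   ] z [ 0.001  0.    -1.   ] q [-0.56  0.6   0.2   1.73 -0.15  0.83  1.09] F [ 0.3 -0.  -0.1] op 0.0652 0.0
shift cm [-0.09  0.23 13.92]
turn tool z units -0.01 now yaw 79.2
[327.25616976 240.06562027]
```

View pics/w8.png

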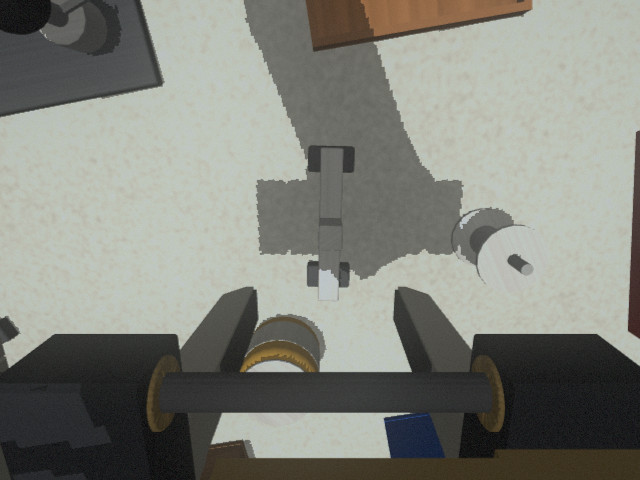

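Beam A's bar ends are at (330,147) and (328,300), with the lug between them.

Run:
```python
from h import *
c=(px("w8.png",330.5,147,.044)+px("w8.png",328,300,.044))/2; print(c); go([*c,.043])
l=(px("w8.png",329.5,225,.072)+px("w8.png",329.5,251,.072))/2; print(l)
im=cv2.imread("pics/w8.png",0); print([int(im[v,326:333].mean()) for v in range(205,262)])
im=cv2.imread("pics/w3.png",0); print([int(im[v,319:326].mean()) for v in range(205,262)])
c=(px("w3.png",323,149,.044)+px("w3.png",324,302,.044))/2; print(c)
```

```text
[0.64620206 0.24360121]
t 20.65 tcp [0.6466 0.2393 0.1822] x [-0.982  0.187 -0.001] y [0.187 0.982 0.   ] z [ 0.001  0.    -1.   ] q [-0.56  0.6   0.2   1.73 -0.15  0.83  1.09] F [-1.   1.1  0.4] op 0.0651 0.0
shift cm [ 0.12  0.41 13.92]
[0.64682276 0.2434474 ]
[106, 105, 106, 106, 106, 105, 106, 104, 105, 106, 105, 106, 103, 78, 79, 80, 79, 80, 79, 80, 84, 105, 106, 106, 106, 106, 106, 105, 106, 107, 106, 105, 105, 105, 107, 108, 108, 106, 106, 106, 107, 106, 106, 105, 106, 104, 108, 108, 108, 109, 107, 109, 109, 109, 109, 110, 108]
[114, 115, 114, 115, 114, 115, 115, 114, 115, 114, 114, 114, 114, 111, 90, 84, 83, 83, 83, 85, 83, 84, 103, 111, 112, 112, 112, 111, 112, 112, 112, 114, 114, 114, 114, 113, 112, 111, 112, 112, 113, 113, 112, 112, 113, 111, 108, 104, 113, 114, 115, 115, 115, 114, 115, 115, 134]
[ 0.68489048 -0.01240432]
```

drive_tool --targets '[[[0, 0, 0], [0.1, 0.4, 3.5], 0.4], [[0, 0, 0], [0, 0, 3.5], 0.4], [[0, 0, 0], [0, 0, 3.5], 0.4], [[0, 0, 0], [0, 0, 3.3], 0.4], [[0, 0, 0], [0, 0, 0], 0.4], [[0, 0, 0], [0, 0, 0], -1], [[0, 0, 0], [0, 0, 0], -1], [[0, 0, 0], [0, 0, 0], -1]]'

```text
time: 21.65
tcp_pos: [0.6467, 0.2436, 0.045]
tcp_rot: [0.295, 3.126, 0.002]
ft_force: [0.6, -0.5, -0.4]
opening: 0.0395
finger_force: 0.0
```

drive_tool --targets '[[[0, 0, 0], [0, 0, 0], -1], [[0, 0, 0], [0, 0, 0], -1], [[0, 0, 0], [0, 0, -3], -1], [[0, 0, 0], [0, 0, -4], -1], [[0, 0, 0], [0, 0, -4], -1], [[0, 0, 0], [0, 0, -4], -1], [[0, 0, 0], [0, 0, 0], -1], [[0, 0, 0], [0, 0, 0], -1]]'

```text
time: 22.65
tcp_pos: [0.6452, 0.2432, 0.1924]
tcp_rot: [-0.295, -3.126, 0.001]
ft_force: [0.0, -0.0, -3.5]
opening: 0.0178
finger_force: 20.0
```

Run:
```python
from h import *
o,T=st(); print(o["wrist_torque"]); go([.456,-.047,.071],np.radians(-.8))
snap("wrist","w9.png"); im=cv2.imread("pics/w9.png",0)
print([int(im[v,320:330].mean()) for v in range(150,200)])
im=cv2.imread("pics/w4.png",0)
print([int(im[v,320:330].mean()) for v in range(150,200)])
```

```text
t 22.65 tcp [0.6452 0.2432 0.1924] x [-0.982  0.187  0.002] y [ 0.187  0.982 -0.001] z [-0.002 -0.001 -1.   ] q [-0.57  0.59  0.2   1.72 -0.15  0.85  1.08] F [ 0.  -0.  -3.5] op 0.0178 19.9883034825325
[0.02014436 0.08287231 0.02438863]
t 22.65 tcp [0.6452 0.2432 0.1924] x [-0.982  0.187  0.002] y [ 0.187  0.982 -0.001] z [-0.002 -0.001 -1.   ] q [-0.57  0.59  0.2   1.72 -0.15  0.85  1.08] F [ 0.  -0.  -3.5] op 0.0178 19.9883034825325
shift cm [ 13.14 -32.03  12.19]
turn tool z units 10.0 now yaw 79.2
[113, 113, 113, 112, 113, 114, 114, 114, 116, 109, 54, 55, 58, 59, 59, 66, 81, 90, 105, 107, 109, 110, 109, 110, 111, 110, 110, 110, 111, 111, 110, 111, 110, 111, 110, 110, 110, 111, 110, 110, 111, 110, 110, 110, 110, 110, 109, 110, 110, 110]
[130, 130, 130, 130, 130, 130, 131, 130, 130, 129, 129, 122, 72, 72, 77, 75, 75, 78, 94, 110, 159, 204, 218, 219, 219, 219, 219, 219, 219, 219, 219, 219, 219, 219, 219, 219, 218, 218, 219, 219, 218, 219, 218, 218, 219, 219, 218, 218, 218, 218]
```

drive_tool --targets '[[[0, 0, 0], [2.2, -5.3, 0], -1], [[0, 0, 0], [2.2, -5.3, 0], -1], [[0, 0, 0], [2.2, -5.3, 0], -1], [[0, 0, 0], [2.2, -5.3, 0], -1], [[0, 0, 0], [2.2, -5.4, 0], -1], [[0, 0, 0], [2.1, -5.4, 0], -1], [[0, 0, 1], [0, 0, 0], -1], [[0, 0, 1], [0, 0, 0], -1]]'

```text
time: 23.7
tcp_pos: [0.4564, -0.0476, 0.1927]
tcp_rot: [-0.738, -3.052, 0.001]
ft_force: [0.3, -0.2, -2.9]
opening: 0.0176
finger_force: 20.0
```

drive_tool --targets '[[[0, 0, 1], [0, 0, 0], -1], [[0, 0, 1], [0, 0, 0], -1], [[0, 0, 1], [0, 0, 0], -1], [[0, 0, 1], [0, 0, 0], -1], [[0, 0, 1], [0, 0, 0], -1], [[0, 0, 1], [0, 0, 0], -1], [[0, 0, 1], [0, 0, 0], -1], [[0, 0, 1], [0, 0, 0], -1]]'

```text
time: 24.7
tcp_pos: [0.4568, -0.0465, 0.1926]
tcp_rot: [-2.241, -2.201, 0.003]
ft_force: [-0.1, -0.5, -2.6]
opening: 0.0183
finger_force: 20.0
```

Run:
```python
from h import *
o,T=st(); print(o["wrist_torque"]); go([.456,-.047,.071],np.radians(-.8))
```

```text
t 24.7 tcp [ 0.4568 -0.0465  0.1926] x [ 0.018  1.    -0.001] y [ 1.    -0.018 -0.002] z [-0.002 -0.001 -1.   ] q [-0.48  0.38  0.62  2.24 -0.37  0.62  0.39] F [-0.1 -0.5 -2.6] op 0.0183 19.99621421098709
[-0.00435031  0.05174808  0.02744771]
t 24.7 tcp [ 0.4568 -0.0465  0.1926] x [ 0.018  1.    -0.001] y [ 1.    -0.018 -0.002] z [-0.002 -0.001 -1.   ] q [-0.48  0.38  0.62  2.24 -0.37  0.62  0.39] F [-0.1 -0.5 -2.6] op 0.0183 19.99621421098709
shift cm [-0.04 -0.05 12.16]
turn tool z units -0.03 now yaw -1.0
```

drive_tool --targets '[[[0, 0, 0], [0, 0, 3.5], -1], [[0, 0, 0], [0, 0, 3.5], -1], [[0, 0, 0], [0, 0, 2.5], -1], [[0, 0, 0], [0, 0, 1.5], -1], [[0, 0, 0], [0, 0, 0.8], -1], [[0, 0, 0], [0, 0, 0.4], -1], [[0, 0, 0], [0, 0, 0], -1], [[0, 0, 0], [0, 0, 0], 0]]'

```text
time: 25.7
tcp_pos: [0.458, -0.0465, 0.0721]
tcp_rot: [2.236, 2.206, 0.001]
ft_force: [0.7, 1.0, 0.1]
opening: 0.0235
finger_force: 0.0
```

drive_tool --targets '[[[0, 0, 0], [0, 0, 0], 0], [[0, 0, 0], [0, 0, 0], 0], [[0, 0, 0], [0, 0, 0], 0], [[0, 0, 0], [0, 0, 0], 0], [[0, 0, 0], [0, 0, 0], 0], [[0, 0, 0], [0, 0, 0], 0], [[0, 0, 0], [0, 0, -4], 0], [[0, 0, 0], [0, 0, -4], 0]]'

```text
time: 26.7
tcp_pos: [0.4571, -0.0468, 0.1523]
tcp_rot: [-2.237, -2.205, 0.002]
ft_force: [0.6, 0.3, -0.3]
opening: 0.0462
finger_force: 0.0
```

```bash
cat >> h.py <<'E'
def prof(fn):
    im=cv2.imread("pics/"+fn,0); m=im[:,322:328].mean(1)
    print("edges", [(v,int(m[v+1]-m[v-1])) for v in range(120,345) if abs(m[v+1]-m[v-1])>12 and abs(m[v+1]-m[v-1])>=max(abs(m[v]-m[v-2]),abs(m[v+2]-m[v]))])
E
python3 - <<'E'
from h import *
st(); snap("wrist","w10.png"); tilt("w10.png",(.4565,-.047)); prof("w10.png"); snap("scene","s10.png",(230,130,450,270),3.4)
E
```

```text
t 26.7 tcp [ 0.4571 -0.0468  0.1523] x [ 0.014  1.    -0.   ] y [ 1.    -0.014 -0.002] z [-0.002 -0.    -1.   ] q [-0.42  0.44  0.56  2.28 -0.47  0.53  0.49] F [ 0.6  0.3 -0.3] op 0.0462 0.0
-13 [323.7 152.2] [323.6 235.5] [323.6 268.1] [323.8 341.4]
-5 [323.7 153.4] [323.5 244.9] [323.6 276.5] [323.9 338.7]
0 [323.6 155.2] [323.5 250.8] [323.6 281.3] [323.9 336.3]
5 [323.6 157.9] [323.5 256.7] [323.6 285.8] [323.9 333.3]
13 [323.5 164.2] [323.6 265.8] [323.6 292.1] [324.  327.4]
edges [(158, 42), (165, 21), (245, -15), (266, 25), (290, 91), (293, 26), (327, -114), (332, 112)]
```

A's lug edges sit at v≈266 and 291, which matches a 13° tilt with the +y end up, so A is lopsided. I'll align the tool with the tilt, regrip, lift and level.

drive_tool --targets '[[[0, 0, 0], [-1.6, -0.1, 2.4], 0], [[0, 0.8, 0], [0, 0, 0], 0], [[0, 0.8, 0], [0, 0, 0], 0], [[0, 0, 0], [0, 0, 3], 0], [[0, 0, 0], [0, 0, 3], 0], [[0, 0, 0], [0, 0, 0], 0], [[0, 0, 0], [0, 0, 0], 0], [[0, 0, 0], [0, 0, 0], 0]]'

```text
time: 27.8
tcp_pos: [0.457, -0.0494, 0.07]
tcp_rot: [-2.119, -2.091, -0.239]
ft_force: [-0.2, 0.3, -0.9]
opening: 0.0463
finger_force: 0.0
```

Run:
```python
from h import *
go([.4565,-.0497,.070])
```

```text
t 27.8 tcp [ 0.457  -0.0494  0.07  ] x [0.013 0.975 0.221] y [ 1.    -0.013  0.001] z [ 0.004  0.221 -0.975] q [ 0.04  0.58  0.15  2.3  -0.82  0.42  0.94] F [-0.2  0.3 -0.9] op 0.0463 0.0
shift cm [-0.03 -0.05 -0.01]
```

drive_tool --targets '[[[0, 0, 0], [0, 0, 0], -1], [[0, 0, 0], [0, 0, 0], -1], [[0, 0, 0], [0, 0, 0], -1], [[0, 0, 0], [0, 0, 0], -1], [[0, 0, 0], [0, 0, -4], -1], [[0, 0, 0], [0, 0, -4], -1], [[0, 0, 0], [0, 0, -4], -1], [[0, -0.8, 0], [0, 0, 0], -1]]'

```text
time: 28.8
tcp_pos: [0.4571, -0.079, 0.1883]
tcp_rot: [-2.188, -2.147, -0.124]
ft_force: [0.2, -0.4, -3.8]
opening: 0.0175
finger_force: 20.0
```

drive_tool --targets '[[[0, -0.8, 0], [0, 0, 0], -1], [[0, 0, 0], [0, 0, 0], -1], [[0, 0, 0.5], [0, 0, 0], -1], [[0, 0, 0], [-5, 0, 0], -1], [[0, 0, 0], [-5, 0, 0], -1], [[0, 0, 0], [-5, 0, 0], -1], [[0, 0, 0], [-5, 0, 0], -1], [[0, 0, 0], [0, 0, 0], -1]]'

```text
time: 29.8
tcp_pos: [0.4376, -0.2803, 0.1861]
tcp_rot: [2.32, 2.117, 0.0]
ft_force: [-0.4, 0.5, -2.7]
opening: 0.0179
finger_force: 20.0
```

Run:
```python
from h import *
a=np.radians(-4.9); c=np.array([.432,-.3395])
print([np.round(c+k*.055*np.array([np.cos(a),np.sin(a)]),4) for k in(-1,0,1)])
snap("wrist","w11.png"); im=cv2.imread("pics/w11.png",0); print([int(im[v,320:330].mean()) for v in range(150,190,2)])
go([.377,-.3348,.050],a);
```

```text
[array([ 0.3772, -0.3348]), array([ 0.432 , -0.3395]), array([ 0.4868, -0.3442])]
[128, 128, 126, 125, 124, 64, 56, 60, 63, 91, 117, 120, 120, 120, 121, 120, 120, 120, 120, 120]
t 29.85 tcp [ 0.4379 -0.2777  0.1858] x [0.089 0.996 0.001] y [ 0.996 -0.089 -0.   ] z [-0.     0.001 -1.   ] q [ 0.08  0.44  0.53  2.12 -0.36  0.66  0.77] F [ 0.3  0.5 -2.8] op 0.0178 19.999896115623415
shift cm [-6.25 -5.55 13.57]
turn tool z units -0.03 now yaw -5.1
```

View pics/w11.png

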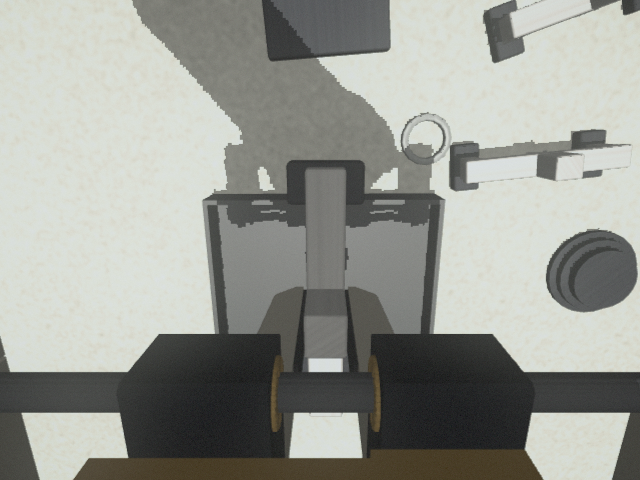

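The bin's near-rim corners are at (204,199) and (445,198). Beam D's bar runs from (466,170) to (630,155).

Run:
```python
from h import *
l=px("w11.png",204,198.5,.034); r=px("w11.png",445,198,.034); print(l,r,np.linalg.norm(r-l),np.degrees(np.arctan2(*(r-l)[::-1])))
e=(r-l)/np.linalg.norm(r-l); n=np.array([e[1],-e[0]]); c=(l+r)/2+.085*n; print("c",c)
go([*(c-.055*e),.050])
a=px("w11.png",466,170,.044);b=px("w11.png",630,155,.044); d=b-a; print("D",(a+b)/2,np.linalg.norm(d),np.degrees(np.arctan2(d[1],d[0])))
```

```text
[ 0.33881404 -0.24638055] [ 0.54116298 -0.26460539] 0.20316800471338117 -5.1465389815130935
c [ 0.43236373 -0.34015029]
t 29.85 tcp [ 0.4379 -0.2777  0.1858] x [0.089 0.996 0.001] y [ 0.996 -0.089 -0.   ] z [-0.     0.001 -1.   ] q [ 0.08  0.44  0.53  2.12 -0.36  0.66  0.77] F [ 0.3  0.5 -2.8] op 0.0178 19.999896115623415
shift cm [-6.28 -5.49 13.57]
D [ 0.6195314  -0.24150735] 0.12920682709583894 -0.054094533157309437
```

drive_tool --targets '[[[0, 0, 0], [-3.1, -2.7, 0], -1], [[0, 0, 0], [-3.2, -2.8, 0], -1], [[0, 0, 0], [0, 0, 4], -1], [[0, 0, 0], [0, 0, 4], -1], [[0, 0, 0], [0, 0, 3.2], -1], [[0, 0, 0], [0, 0, 1.8], -1], [[0, 0, 0], [0, 0, 0.6], -1], [[0, 0, 0], [0, 0, 0], -1]]'

```text
time: 30.85
tcp_pos: [0.3794, -0.333, 0.0502]
tcp_rot: [-2.312, -2.126, -0.001]
ft_force: [-0.2, -0.1, -3.1]
opening: 0.0176
finger_force: 20.0
```

drive_tool --targets '[[[0, 0, 0], [0, 0, 0], -0.1], [[0, 0, 0], [0, 0, 0], -0.1], [[0, 0, 0], [0, 0, 0], -0.1], [[0, 0, 0], [0, 0, -5], -0.1], [[0, 0, 0], [0, 0, -5], -0.1], [[0, 0, 0], [0, 0, -5], -0.1], [[0, 0, 0], [2.3, 4.7, 0], 0.4], [[0, 0, 0], [2.3, 4.7, 0], 0.4]]'

```text
time: 31.85
tcp_pos: [0.4784, -0.295, 0.2017]
tcp_rot: [2.311, 2.124, 0.003]
ft_force: [-0.1, -1.7, 0.1]
opening: 0.0573
finger_force: 0.0
```

drive_tool --targets '[[[0, 0, 0], [2.3, 4.7, 0], 0.4], [[0, 0, 0], [2.3, 4.7, 0], 0.4], [[0, 0, 0], [2.3, 4.7, 0], 0.4], [[0, 0, 1], [0, 0, 0], 0.4], [[0, 0, 1], [0, 0, 0], 0.4], [[0, 0, 1], [0, 0, 0], 0.4], [[0, 0, 1], [0, 0, 0], 0.4], [[0, 0, 1], [0, 0, 0], 0.4]]'

```text
time: 32.85
tcp_pos: [0.6231, -0.238, 0.2003]
tcp_rot: [-2.903, -1.201, -0.0]
ft_force: [-0.0, -0.3, -0.3]
opening: 0.065
finger_force: 0.0
```

drive_tool --targets '[[[0, 0, 1], [0, 0, 0], 0.4], [[0, 0, 1], [0, 0, 0], 0.4], [[0, 0, 1], [0, 0, 0], 0.4], [[0, 0, 1], [0, 0, 0], 0.4], [[0, 0, 1], [0, 0, 0], 0.4], [[0, 0, 0.6], [0, 0, 2], 0.4], [[0, 0, 0], [0, 0, 0], 0.4], [[0, 0, 0], [0, 0, 0], 0.4]]'

```text
time: 33.85
tcp_pos: [0.6233, -0.2384, 0.1807]
tcp_rot: [3.141, 0.015, 0.0]
ft_force: [-0.3, -0.4, -0.0]
opening: 0.0653
finger_force: 0.0
```

```bash
cat >> h.py <<'E'
def beamends(fn,thr=None):
    """bar ends rows along columns near the picture's middle, plus bar side columns"""
    im=cv2.imread("pics/"+fn,0).astype(float)
    for u0 in (310,318,326,334,342):
        m=im[:,u0-2:u0+3].mean(1); g=np.convolve(m,[1,1,0,-1,-1],'same')/2
        print(u0,[(v,int(g[v])) for v in range(120,330) if abs(g[v])>18 and abs(g[v])==abs(g[v-3:v+4]).max()])
    for v0 in (180,200,270):
        m=im[v0-2:v0+3,:].mean(0); g=np.convolve(m,[1,1,0,-1,-1],'same')/2
        print("row",v0,[(u,int(g[u])) for u in range(270,380) if abs(g[u])>14 and abs(g[u])==abs(g[u-3:u+4]).max()])
E
python3 - <<'E'
from h import *
snap("wrist","w12.png"); print(proj("w12.png",[.6195,-.2415,.044]),proj("w12.png",[.6845,-.2415,.044]),proj("w12.png",[.5545,-.2415,.044])); go([.6195,-.2415,.043],np.pi/2); beamends("w12.png")
s=snap("top","t12.png")
E
```

```text
[329.79761834 236.05613128] [330.84648881 155.42664964] [328.86541426 307.71715539]
t 33.9 tcp [ 0.6234 -0.2385  0.1809] x [1.    0.009 0.001] y [ 0.009 -1.     0.   ] z [ 0.001 -0.    -1.   ] q [-0.27  0.76  0.96  1.81 -0.75  0.98 -0.56] F [ 0.8 -0.6  0.4] op 0.0651 0.0
shift cm [-0.41  0.29 13.79]
turn tool z units 0.06 now yaw -89.5
310 [(153, -111), (179, 32), (251, 60), (268, -113), (292, 97), (298, 32), (321, -93), (325, 77)]
318 [(152, -123), (179, 40), (268, -53), (292, 47), (297, 38), (315, -30), (319, 34), (325, 29)]
326 [(152, -128), (188, -90), (225, -29), (234, 26), (262, 91), (306, -24)]
334 [(152, -130), (188, -68), (206, 71), (220, -58), (233, 27), (262, 89)]
342 [(152, -120), (181, -37), (250, 21), (258, 25), (268, -58), (293, 70)]
row 180 [(321, 102), (337, -37), (342, -68)]
row 200 [(321, 15)]
row 270 [(308, -103), (321, 126), (341, -139), (351, 129)]
```

drive_tool --targets '[[[0, 0, 0], [-0.35, 0.3, 3.5], 0.4], [[0, 0, 0], [0, 0, 3.5], 0.4], [[0, 0, 0], [0, 0, 3.5], 0.4], [[0, 0, 0], [0, 0, 3.2], 0.4], [[0, 0, 0], [0, 0, 0], 0.4], [[0, 0, 0], [0, 0, 0], -1], [[0, 0, 0], [0, 0, 0], -1], [[0, 0, 0], [0, 0, 0], -1]]'

```text
time: 34.95
tcp_pos: [0.6203, -0.2414, 0.0443]
tcp_rot: [3.141, 0.012, 0.002]
ft_force: [0.2, 0.2, 1.0]
opening: 0.0398
finger_force: 0.0
```

drive_tool --targets '[[[0, 0, 0], [0, 0, 0], -1], [[0, 0, 0], [0, 0, 0], -1], [[0, 0, 0], [0, 0, -3], -1], [[0, 0, 0], [0, 0, -4], -1], [[0, 0, 0], [0, 0, -4], -1], [[0, 0, 0], [0, 0, -4], -1], [[0, 0, 0], [0, 0, 0], -1], [[0, 0, 0], [0, 0, 0], -1]]'

```text
time: 35.95
tcp_pos: [0.6193, -0.2404, 0.1919]
tcp_rot: [-3.14, -0.012, 0.002]
ft_force: [-0.0, 0.3, -4.1]
opening: 0.018
finger_force: 20.0
```

Run:
```python
from h import *
go([.456,-.047,.071],np.radians(-.8)); o,T=st()
snap("wrist","w13.png"); im=cv2.imread("pics/w13.png",0)
print([int(im[v,320:330].mean()) for v in range(155,180)]); p=o["tcp_pos"]
print(proj("w13.png",p+.065*T[:,0]+[0,0,.001]), proj("w9.png",[.6452-.982*.065,.2432+.187*.065,.1934]))
```

```text
t 35.95 tcp [ 0.6193 -0.2404  0.1919] x [ 1.     0.008 -0.001] y [ 0.008 -1.    -0.001] z [-0.001  0.001 -1.   ] q [-0.27  0.75  0.97  1.81 -0.73  0.99 -0.56] F [-0.   0.3 -4.1] op 0.018 19.999762466177344
shift cm [-16.16 -19.45  12.13]
turn tool z units -11.09 now yaw -89.6
t 35.95 tcp [ 0.6193 -0.2404  0.1919] x [ 1.     0.008 -0.001] y [ 0.008 -1.    -0.001] z [-0.001  0.001 -1.   ] q [-0.27  0.75  0.97  1.81 -0.73  0.99 -0.56] F [-0.   0.3 -4.1] op 0.018 19.999762466177344
[137, 136, 136, 136, 129, 82, 75, 76, 78, 78, 82, 103, 124, 186, 215, 222, 222, 222, 222, 222, 222, 222, 222, 222, 222]
[326.92984625 166.93396838] [323.47092744 164.95385673]
```

drive_tool --targets '[[[0, 0, 0], [-3.2, -3.9, 0], -1], [[0, 0, 0], [-3.2, -3.9, 0], -1], [[0, 0, 0], [-3.2, -3.9, 0], -1], [[0, 0, 0], [-3.3, -3.9, 0], -1], [[0, 0, 0], [-3.3, -3.9, 0], -1], [[0, 0, -1], [0, 0, 0], -1], [[0, 0, -1], [0, 0, 0], -1], [[0, 0, -1], [0, 0, 0], -1]]'

```text
time: 37.0
tcp_pos: [0.4556, -0.047, 0.1922]
tcp_rot: [3.069, 0.673, -0.003]
ft_force: [-0.1, -0.5, -2.4]
opening: 0.0181
finger_force: 20.0
```

drive_tool --targets '[[[0, 0, -1], [0, 0, 0], -1], [[0, 0, -1], [0, 0, 0], -1], [[0, 0, -1], [0, 0, 0], -1], [[0, 0, -1], [0, 0, 0], -1], [[0, 0, -1], [0, 0, 0], -1], [[0, 0, -1], [0, 0, 0], -1], [[0, 0, -1], [0, 0, 0], -1], [[0, 0, -1], [0, 0, 0], -1]]'

```text
time: 38.0
tcp_pos: [0.4555, -0.0474, 0.1922]
tcp_rot: [-2.246, -2.195, 0.003]
ft_force: [-0.2, 0.2, -3.5]
opening: 0.0179
finger_force: 20.0
```

Run:
```python
from h import *
go([.456,-.047,.071],np.radians(-.8))
```

```text
t 38.0 tcp [ 0.4555 -0.0474  0.1922] x [ 0.023  1.    -0.   ] y [ 1.    -0.023 -0.002] z [-0.002 -0.    -1.   ] q [-0.48  0.38  0.62  2.24 -0.38  0.62  0.4 ] F [-0.2  0.2 -3.5] op 0.0179 19.996155579574406
shift cm [ 0.05  0.07 12.12]
turn tool z units -0.07 now yaw -1.3
```

drive_tool --targets '[[[0, 0, 0], [0.05, 0.05, 3.5], -1], [[0, 0, 0], [0, 0, 3.5], -1], [[0, 0, 0], [0, 0, 2.5], -1], [[0, 0, 0], [0, 0, 1.5], -1], [[0, 0, 0], [0, 0, 0.8], -1], [[0, 0, 0], [0, 0, 0.3], -1], [[0, 0, 0], [0, 0, 0], -1], [[0, 0, 0], [0, 0, 0], 0]]'

```text
time: 39.0
tcp_pos: [0.4572, -0.047, 0.0727]
tcp_rot: [2.251, 2.19, 0.001]
ft_force: [0.7, 0.2, -0.3]
opening: 0.0237
finger_force: 0.0
```

drive_tool --targets '[[[0, 0, 0], [0, 0, 0], 0], [[0, 0, 0], [0, 0, 0], 0], [[0, 0, 0], [0, 0, 0], 0], [[0, 0, 0], [0, 0, 0], 0], [[0, 0, 0], [0, 0, 0], 0], [[0, 0, 0], [0, 0, 0], 0], [[0, 0, 0], [0, 0, -4], 0], [[0, 0, 0], [0, 0, -4], 0]]'

```text
time: 40.0
tcp_pos: [0.4563, -0.0473, 0.1528]
tcp_rot: [-2.252, -2.189, 0.002]
ft_force: [0.6, 0.6, 0.7]
opening: 0.0466
finger_force: 0.0
```

Run:
```python
from h import *
st(); snap("wrist","w14.png"); tilt("w14.png",(.456,-.047)); prof("w14.png"); prof("w10.png")
```

```text
t 40.0 tcp [ 0.4563 -0.0473  0.1528] x [ 0.028  1.    -0.   ] y [ 1.    -0.028 -0.002] z [-0.002 -0.    -1.   ] q [-0.43  0.44  0.57  2.28 -0.47  0.53  0.48] F [0.6 0.6 0.7] op 0.0466 0.0
-13 [322.7 151.4] [323.5 234.5] [324.  267.1] [325.4 340.4]
-5 [322.6 152.6] [323.6 243.9] [324.1 275.5] [325.4 337.8]
0 [322.6 154.4] [323.7 249.8] [324.2 280.3] [325.5 335.3]
5 [322.6 157.1] [323.8 255.6] [324.3 284.8] [325.5 332.3]
13 [322.5 163.3] [324.  264.8] [324.4 291.1] [325.5 326.5]
edges [(155, 57), (239, -32), (251, 27), (281, 92), (333, -20), (335, 20)]
edges [(158, 42), (165, 21), (245, -15), (266, 25), (290, 91), (293, 26), (327, -114), (332, 112)]
```

D's lug edges are at 251 and 281, so D is level and true. It goes to the tray's middle slot.

drive_tool --targets '[[[0, 0, 0], [0, 0, 4], 0], [[0, 0, 0], [0, 0, 4.1], 0], [[0, 0, 0], [0, 0, 0], -1], [[0, 0, 0], [0, 0, 0], -1], [[0, 0, 0], [0, 0, 0], -1], [[0, 0, 0], [0, 0, -4], -1], [[0, 0, 0], [0, 0, -4], -1], [[0, 0, 0], [0, 0, -4], -1]]'

```text
time: 41.05
tcp_pos: [0.4564, -0.0469, 0.1931]
tcp_rot: [2.252, 2.191, 0.001]
ft_force: [0.8, -0.1, -2.6]
opening: 0.018
finger_force: 20.0
```

drive_tool --targets '[[[0, 0, 0], [5.5, -0.8, 0], -1], [[0, 0, 0], [5.5, -0.8, 0], -1], [[0, 0, 0], [5.5, -0.8, 0], -1], [[0, 0, 0], [5.5, -0.8, 0], -1], [[0, 0, 0], [5.5, -0.8, 0], -1], [[0, 0, 0], [5.5, -0.8, 0], -1], [[0, 0, 0], [5.5, -1.0, 0], -1], [[0, 0, 0], [0, 0, 0], -1]]'

```text
time: 42.05
tcp_pos: [0.4077, 0.3442, 0.1914]
tcp_rot: [-2.243, -2.199, -0.002]
ft_force: [0.5, -0.9, -3.2]
opening: 0.018
finger_force: 20.0
```

Run:
```python
from h import *
go([.409,.339,.0520],np.radians(-1.5))
```

```text
t 42.05 tcp [0.4077 0.3442 0.1914] x [0.02  1.    0.001] y [ 1.   -0.02  0.  ] z [ 0.     0.001 -1.   ] q [-1.29  0.49  0.7   2.09 -0.48  0.72 -0.3 ] F [ 0.5 -0.9 -3.2] op 0.018 19.994731843471527
shift cm [-0.54  0.14 13.94]
turn tool z units 0.05 now yaw -1.1
```

drive_tool --targets '[[[0, 0, 0], [-0.35, 0.1, 4], -1], [[0, 0, 0], [0, 0, 4], -1], [[0, 0, 0], [0, 0, 3.5], -1], [[0, 0, 0], [0, 0, 1.8], -1], [[0, 0, 0], [0, 0, 0.6], -1], [[0, 0, 0], [0, 0, 0], -1], [[0, 0, 0], [0, 0, 0], -0.1], [[0, 0, 0], [0, 0, 0], -0.1]]'

```text
time: 43.05
tcp_pos: [0.4108, 0.3358, 0.0527]
tcp_rot: [2.252, 2.19, 0.002]
ft_force: [-0.1, -0.2, 0.2]
opening: 0.0335
finger_force: 0.0
```

drive_tool --targets '[[[0, 0, 0], [0, 0, 0], -0.1], [[0, 0, 0], [0, 0, 0], -0.1], [[0, 0, 0], [0, 0, -5], -0.1], [[0, 0, 0], [0, 0, -5], -0.1], [[0, 0, 0], [0, 0, -5], -0.1], [[0, 0, 0], [-5.1, 2.8, 0], 0.4], [[0, 0, 0], [-5.1, 2.8, 0], 0.4], [[0, 0, 0], [-5.1, 2.8, 0], 0.4]]'

```text
time: 44.05
tcp_pos: [0.4906, 0.1796, 0.2024]
tcp_rot: [2.25, 2.192, 0.001]
ft_force: [0.9, 1.0, -0.8]
opening: 0.0643
finger_force: 0.0
```

drive_tool --targets '[[[0, 0, 0], [-5.1, 2.8, 0], 0.4], [[0, 0, 0], [-5.1, 2.8, 0], 0.4], [[0, 0, 0], [-5.2, 2.8, 0], 0.4], [[0, 0, 0], [-5.2, 2.8, 0], 0.4], [[0, 0, 0], [-5.2, 2.7, 0], 0.4], [[0, 0, 0], [-5.2, 2.7, 0], 0.4], [[0, 0, 0.9], [0, 0, 0], 0.4], [[0, 0, 0.9], [0, 0, 0], 0.4]]'

```text
time: 45.05
tcp_pos: [0.6473, -0.1353, 0.2018]
tcp_rot: [-2.514, -1.883, 0.001]
ft_force: [0.2, 0.4, 0.5]
opening: 0.0651
finger_force: 0.0
```

drive_tool --targets '[[[0, 0, 1], [0, 0, 0], 0.4], [[0, 0, 1], [0, 0, 0], 0.4], [[0, 0, 1], [0, 0, 0], 0.4], [[0, 0, 1], [0, 0, 0], 0.4], [[0, 0, 1], [0, 0, 0], 0.4], [[0, 0, 1], [0, 0, 0], 0.4], [[0, 0, 1], [0, 0, 0], 0.4], [[0, 0, 0.4], [0, 0, 2], 0.4]]'

```text
time: 46.05
tcp_pos: [0.6481, -0.134, 0.1822]
tcp_rot: [3.115, 0.403, 0.003]
ft_force: [-0.1, 0.7, -1.1]
opening: 0.0653
finger_force: 0.0
```

Run:
```python
from h import *
snap("wrist","w15.png"); go([.649,-.1285,.043],np.radians(-74.5)); beamends("w15.png")
a=np.radians(15.5); d=np.array([np.cos(a),np.sin(a),0])*.065; p=np.array([.649,-.1285,.044])
print(proj("w15.png",p),proj("w15.png",p+d),proj("w15.png",p-d)); snap("top","t15.png")
```

```text
t 46.1 tcp [ 0.6466 -0.1328  0.1785] x [ 0.967  0.253 -0.002] y [ 0.253 -0.967 -0.001] z [-0.003  0.001 -1.   ] q [-0.45  0.77  0.98  1.83 -0.77  0.98 -0.45] F [-1.3  0.8 -1.5] op 0.0653 0.0
shift cm [ 0.37 -0.34 13.55]
turn tool z units -0.1 now yaw -75.3
310 [(143, -89), (147, 115), (163, -23), (172, -38), (217, -28), (225, 27), (261, 66)]
318 [(147, 115), (176, -54), (217, -28), (225, 25), (257, 74)]
326 [(144, -97), (180, -55), (190, 21), (238, 33), (255, 35), (261, -65), (286, 60)]
334 [(145, -103), (172, 36), (195, 19), (243, 49), (261, -116), (266, 25), (286, 106)]
342 [(167, -65), (244, 65)]
row 180 [(322, 38), (326, -49)]
row 200 [(329, 55)]
row 270 [(294, -114), (305, 112), (325, -102), (337, 106)]
[319.55090094 228.88512629] [318.07920999 147.7581549 ] [320.8594369  301.01817759]
```

Run:
```python
from h import *
im=cv2.imread("pics/w15.png",0).astype(float)
for v0 in (138,143,152,156,160,165,208,221,235,265,280,290,296,300,304):
    m=im[v0-1:v0+2,:].mean(0); g=np.convolve(m,[1,1,0,-1,-1],'same')/2
    print("row",v0,[(u,int(g[u])) for u in range(270,370) if abs(g[u])>14 and abs(g[u])==abs(g[u-3:u+4]).max()])
m=im[:,312:319].mean(1); print([int(x) for x in m[285:310]])
```

```text
row 138 [(300, 74)]
row 143 [(302, 25), (310, -35), (315, 29), (322, 51), (337, 16)]
row 152 [(293, -47), (305, 123), (327, -100), (340, 99)]
row 156 [(293, -45), (305, 123), (327, -97), (340, 97)]
row 160 [(293, -47), (305, 87), (327, -97), (340, 97)]
row 165 [(293, -50), (309, 82), (327, -99), (340, 95)]
row 208 [(325, -14)]
row 221 [(304, -26), (327, 29)]
row 235 [(302, -14)]
row 265 [(295, -105), (305, 116), (325, -116), (337, 126)]
row 280 [(294, -106), (305, 101), (325, -106), (337, 107)]
row 290 [(307, 34), (324, -25)]
row 296 [(307, 35), (324, -27)]
row 300 []
row 304 []
[198, 199, 198, 198, 198, 197, 198, 198, 198, 198, 198, 197, 197, 198, 194, 171, 195, 194, 194, 195, 195, 197, 197, 197, 196]
```

Run:
```python
from h import *
a=px("w15.png",316.3,147,.044);b=px("w15.png",315.3,300,.044); d=a-b; y=np.degrees(np.arctan2(d[1],d[0])); print((a+b)/2,np.linalg.norm(d),y); go([*(a+b)/2,.044],np.radians(y-90))
```

```text
[ 0.64895553 -0.12529211] 0.12959720040562017 13.967720011694377
t 46.15 tcp [ 0.6463 -0.1328  0.1792] x [ 0.966  0.257 -0.003] y [ 0.257 -0.966 -0.002] z [-0.004  0.001 -1.   ] q [-0.45  0.77  0.98  1.83 -0.76  0.98 -0.45] F [-0.3  0.  -0.5] op 0.0651 0.0
shift cm [ 0.49 -0.63 13.52]
turn tool z units 0.11 now yaw -75.1
```

drive_tool --targets '[[[0, 0, 0.1], [0.45, -0.6, 3.5], 0.4], [[0, 0, 0], [0, 0, 3.5], 0.4], [[0, 0, 0], [0, 0, 3.5], 0.4], [[0, 0, 0], [0, 0, 3.0], 0.4], [[0, 0, 0], [0, 0, 0], 0.4], [[0, 0, 0], [0, 0, 0], 0.4], [[0, 0, 0], [0, 0, 0], 0.4], [[0, 0, 0], [0, 0, 0], 0.4]]'

```text
time: 47.15
tcp_pos: [0.6508, -0.1269, 0.0482]
tcp_rot: [3.118, 0.384, 0.002]
ft_force: [0.0, 0.4, -0.2]
opening: 0.0652
finger_force: 0.0
```

Run:
```python
from h import *
go([.6490,-.1253,.044],np.radians(-76))
```

```text
t 47.15 tcp [ 0.6508 -0.1269  0.0482] x [0.97  0.243 0.001] y [ 0.243 -0.97   0.   ] z [ 0.001 -0.    -1.   ] q [-0.37  0.9   0.82  1.9  -0.95  0.79 -0.33] F [ 0.   0.4 -0.2] op 0.0652 0.0
shift cm [-0.14 -0.2   0.42]
turn tool z units 0.01 now yaw -76.0
```

drive_tool --targets '[[[0, 0, 0], [-0.15, -0.15, 0.4], 0.4], [[0, 0, 0], [0, 0, 0], -1], [[0, 0, 0], [0, 0, 0], -1], [[0, 0, 0], [0, 0, 0], -1], [[0, 0, 0], [0, 0, 0], -1], [[0, 0, 0], [0, 0, 0], -1], [[0, 0, 0], [0, 0, -3], -1], [[0, 0, 0], [0, 0, -4], -1]]'

```text
time: 48.15
tcp_pos: [0.6476, -0.1254, 0.1127]
tcp_rot: [-3.117, -0.383, 0.004]
ft_force: [0.4, -0.6, -2.9]
opening: 0.0178
finger_force: 20.0
```

drive_tool --targets '[[[0, 0, 0], [0, 0, -4], -1], [[0, 0, 0], [0, 0, -4], -1], [[0, 0, 0], [0, 0, 0], -1], [[0, 0, 0], [0, 0, 0], -1], [[0, 0, 0], [0, 0, 0], -1], [[0, 0, 0], [0, 0, 0], -1], [[0, 0, 0], [0, 0, 0], -1], [[0, 0, 0], [0, 0, 0], -1]]'

```text
time: 49.15
tcp_pos: [0.6485, -0.1259, 0.1929]
tcp_rot: [3.118, 0.383, -0.0]
ft_force: [-0.9, 0.2, -3.6]
opening: 0.0178
finger_force: 20.0
```

Run:
```python
from h import *
go([.456,-.047,.071],np.radians(-.8)); o,T=st()
snap("wrist","w16.png"); im=cv2.imread("pics/w16.png",0)
print([int(im[v,320:330].mean()) for v in range(155,180)]); p=o["tcp_pos"]
print(proj("w16.png",p+.065*T[:,0]+[0,0,.001]))
```

```text
t 49.15 tcp [ 0.6485 -0.1259  0.1929] x [ 0.97   0.242 -0.   ] y [ 0.242 -0.97   0.   ] z [-0. -0. -1.] q [-0.47  0.75  1.    1.82 -0.75  1.   -0.48] F [-0.9  0.2 -3.6] op 0.0178 19.992570877075195
shift cm [-16.76 -12.31  12.2 ]
turn tool z units -9.4 now yaw -76.0
t 49.15 tcp [ 0.6485 -0.1259  0.1929] x [ 0.97   0.242 -0.   ] y [ 0.242 -0.97   0.   ] z [-0. -0. -1.] q [-0.47  0.75  1.    1.82 -0.75  1.   -0.48] F [-0.9  0.2 -3.6] op 0.0178 19.992570877075195
[119, 120, 115, 71, 67, 68, 70, 72, 83, 100, 140, 190, 210, 211, 211, 211, 210, 210, 210, 210, 210, 211, 211, 211, 210]
[326.73058436 167.32238462]
```

drive_tool --targets '[[[0, 0, 0], [-4.2, -3.1, 0], -1], [[0, 0, 0], [-4.2, -3.1, 0], -1], [[0, 0, 0], [-4.2, -3.1, 0], -1], [[0, 0, 0], [-4.2, -3.0, 0], -1], [[0, 0, -1], [0, 0, 0], -1], [[0, 0, -1], [0, 0, 0], -1], [[0, 0, -1], [0, 0, 0], -1], [[0, 0, -1], [0, 0, 0], -1]]'

```text
time: 50.2
tcp_pos: [0.4559, -0.0472, 0.1935]
tcp_rot: [2.889, 1.234, 0.001]
ft_force: [0.4, 0.3, -2.3]
opening: 0.0181
finger_force: 20.0
```

drive_tool --targets '[[[0, 0, -1], [0, 0, 0], -1], [[0, 0, -1], [0, 0, 0], -1], [[0, 0, -1], [0, 0, 0], -1], [[0, 0, -1], [0, 0, 0], -1], [[0, 0, -1], [0, 0, 0], -1], [[0, 0, -0.4], [0, 0, 0], -1], [[0, 0, 0], [0, 0, 0], -1], [[0, 0, 0], [0, 0, 0], -1]]'

```text
time: 51.2
tcp_pos: [0.4558, -0.0473, 0.1933]
tcp_rot: [2.238, 2.204, 0.0]
ft_force: [0.7, 0.2, -3.0]
opening: 0.018
finger_force: 20.0
```

Run:
```python
from h import *
go([.456,-.0475,.071],np.radians(-.8))
```

```text
t 51.2 tcp [ 0.4558 -0.0473  0.1933] x [0.015 1.    0.   ] y [ 1.    -0.015  0.   ] z [ 0.  0. -1.] q [-0.53  0.39  0.7   2.25 -0.42  0.63  0.46] F [ 0.7  0.2 -3. ] op 0.018 19.99780386686325
shift cm [-0.02  0.02 12.23]
turn tool z units -0.01 now yaw -0.9
```

drive_tool --targets '[[[0, 0, 0], [0, 0, 3.5], -1], [[0, 0, 0], [0, 0, 3.5], -1], [[0, 0, 0], [0, 0, 2.5], -1], [[0, 0, 0], [0, 0, 1.5], -1], [[0, 0, 0], [0, 0, 0.8], -1], [[0, 0, 0], [0, 0, 0.4], -1], [[0, 0, 0], [0, 0, 0], -1], [[0, 0, 0], [0, 0, 0], 0]]'

```text
time: 52.2
tcp_pos: [0.456, -0.0469, 0.0716]
tcp_rot: [2.236, 2.206, 0.001]
ft_force: [-0.5, -0.2, 0.4]
opening: 0.0242
finger_force: 0.0
```

drive_tool --targets '[[[0, 0, 0], [0, 0, 0], 0], [[0, 0, 0], [0, 0, 0], 0], [[0, 0, 0], [0, 0, 0], 0], [[0, 0, 0], [0, 0, 0], 0], [[0, 0, 0], [0, 0, 0], 0], [[0, 0, 0], [0, 0, 0], 0], [[0, 0, 0], [0, 0, -4], 0], [[0, 0, 0], [0, 0, -4], 0]]'

```text
time: 53.2
tcp_pos: [0.4552, -0.0474, 0.1518]
tcp_rot: [-2.236, -2.205, 0.002]
ft_force: [-0.6, 0.2, -0.0]
opening: 0.0466
finger_force: 0.0
```

Run:
```python
from h import *
st(); snap("wrist","w17.png"); tilt("w17.png",(.456,-.047)); prof("w17.png")
```

```text
t 53.2 tcp [ 0.4552 -0.0474  0.1518] x [ 0.014  1.    -0.   ] y [ 1.    -0.014 -0.002] z [-0.002 -0.    -1.   ] q [-0.47  0.46  0.63  2.29 -0.53  0.54  0.56] F [-0.6  0.2 -0. ] op 0.0466 0.0
-13 [325.8 151.2] [325.8 234.7] [325.8 267.4] [325.8 340.9]
-5 [325.8 152.4] [325.8 244.1] [325.8 275.8] [325.8 338.3]
0 [325.8 154.2] [325.8 250. ] [325.8 280.7] [325.8 335.8]
5 [325.8 156.9] [325.8 255.9] [325.8 285.1] [325.8 332.8]
13 [325.8 163.1] [325.8 265.1] [325.8 291.5] [325.7 327. ]
edges [(155, 46), (239, -32), (251, 28), (281, 97), (334, -16), (336, 16)]
```

C is also level (251 and 281), so it's true. It goes to the third tray slot.

drive_tool --targets '[[[0, 0, 0], [0, 0, 4], 0], [[0, 0, 0], [0, 0, 4], 0], [[0, 0, 0], [0, 0, 0], -1], [[0, 0, 0], [0, 0, 0], -1], [[0, 0, 0], [0, 0, 0], -1], [[0, 0, 0], [0, 0, -4], -1], [[0, 0, 0], [0, 0, -4], -1], [[0, 0, 0], [0, 0, -4], -1]]'

```text
time: 54.25
tcp_pos: [0.4553, -0.0471, 0.1931]
tcp_rot: [-2.236, -2.206, -0.0]
ft_force: [0.7, 0.8, -3.2]
opening: 0.0177
finger_force: 20.0
```

drive_tool --targets '[[[0, 0, 0], [5.5, 0.1, 0], -1], [[0, 0, 0], [5.5, 0, 0], -1], [[0, 0, 0], [5.5, 0.1, 0], -1], [[0, 0, 0], [5.5, 0, 0], -1], [[0, 0, 0], [5.5, 0.1, 0], -1], [[0, 0, 0], [5.5, 0, 0], -1], [[0, 0, 0], [5.5, 0.1, 0], -1], [[0, 0, 0], [0, 0, 0], -1]]'

```text
time: 55.25
tcp_pos: [0.4637, 0.3429, 0.1913]
tcp_rot: [-2.228, -2.214, -0.002]
ft_force: [0.2, -1.4, -3.9]
opening: 0.0178
finger_force: 20.0
```

Run:
```python
from h import *
go([.465,.338,.0520],np.radians(-1.5))
```

```text
t 55.25 tcp [0.4637 0.3429 0.1913] x [0.006 1.    0.001] y [ 1.    -0.006  0.   ] z [ 0.     0.001 -1.   ] q [-1.24  0.56  0.76  2.   -0.54  0.79 -0.16] F [ 0.2 -1.4 -3.9] op 0.0178 19.996160566806793
shift cm [-0.51  0.13 13.93]
turn tool z units 0.14 now yaw -0.3
```

drive_tool --targets '[[[0, 0, 0], [-0.3, 0.15, 4], -1], [[0, 0, 0], [0, 0, 4], -1], [[0, 0, 0], [0, 0, 3.5], -1], [[0, 0, 0], [0, 0, 1.8], -1], [[0, 0, 0], [0, 0, 0.6], -1], [[0, 0, 0], [0, 0, 0], -1], [[0, 0, 0], [0, 0, 0], -0.1], [[0, 0, 0], [0, 0, 0], -0.1]]'

```text
time: 56.25
tcp_pos: [0.467, 0.3348, 0.053]
tcp_rot: [2.236, 2.206, 0.002]
ft_force: [0.4, -0.3, -0.1]
opening: 0.0337
finger_force: 0.0
```

drive_tool --targets '[[[0, 0, 0], [0, 0, 0], -0.1], [[0, 0, 0], [0, 0, 0], -0.1], [[0, 0, 0], [0, 0, -5], -0.1], [[0, 0, 0], [0, 0, -5], -0.1], [[0, 0, 0], [0, 0, -5], -0.1], [[0, 0, 0], [-5.2, 0, 0], 1], [[0, 0, 0], [-5.2, 0, 0], 1], [[0, 0, 0], [-5.2, 0, 0], 1]]'

```text
time: 57.25
tcp_pos: [0.4641, 0.1774, 0.2023]
tcp_rot: [2.235, 2.207, 0.001]
ft_force: [1.0, -0.1, 0.2]
opening: 0.0672
finger_force: 0.0
```

Run:
```python
from h import *
snap("top","t18.png"); im=cv2.imread("pics/t18.png")
a=cv2.resize(im[240:370,110:230],None,fx=3,fy=3,interpolation=cv2.INTER_CUBIC); b=cv2.resize(im[240:370,400:530],None,fx=3,fy=3,interpolation=cv2.INTER_CUBIC)
cv2.imwrite("pics/m18.png",np.hstack([a,b])); go([.457,.083,.069],np.radians(-40))
```

```text
t 57.3 tcp [0.4635 0.1703 0.2029] x [ 0.02   1.    -0.002] y [ 1.    -0.02   0.001] z [ 0.    -0.002 -1.   ] q [-1.03  0.44  0.8   2.17 -0.49  0.71  0.08] F [-2.1 -6.8 -0.2] op 0.0713 0.0
shift cm [-8.72 -0.48 13.4 ]
turn tool z units 4.86 now yaw -1.1
```

View pics/m18.png

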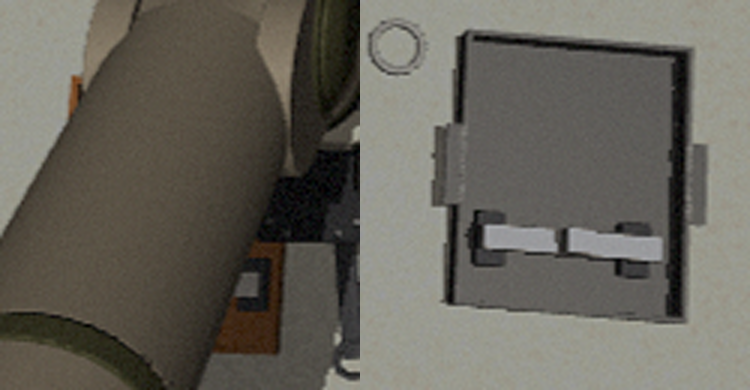

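The bin beam stands flat. The arm hides the tray, so I'll check it by code once above the knob, before parking the edge.

drive_tool --targets '[[[0, 0, 0], [-4.3, -0.2, 0], 1], [[0, 0, 0], [-4.3, -0.3, 0], 1], [[0, 0, 1], [0, 0, 0], 1], [[0, 0, 1], [0, 0, 0], 1], [[0, 0, 1], [0, 0, 0], 1], [[0, 0, 1], [0, 0, 0], 1], [[0, 0, 0.9], [0, 0, 0], 1], [[0, 0, 0], [0, 0, 0], 1]]' --grip_force 40

```text
time: 58.3
tcp_pos: [0.4581, 0.0929, 0.202]
tcp_rot: [2.846, 1.329, -0.001]
ft_force: [-1.1, 0.3, -0.2]
opening: 0.0933
finger_force: 0.0
```

Run:
```python
from h import *
go([.457,.083,.069],np.radians(-40))
for n in ("top","scene"):
    s=snap(n,n+"19.png"); im=cv2.imread("pics/"+n+"19.png"); h=cv2.cvtColor(im,cv2.COLOR_BGR2HSV)
    # grey-bright pixels (beams) inside the tray's projected outline
    c=[(.51,.42),(.505,.26),(.305,.262),(.308,.42)]
    poly=np.array([proj(n+"19.png",[*p,.018]) for p in c]).astype(np.int32)
    m=np.zeros(im.shape[:2],np.uint8); cv2.fillPoly(m,[poly],255)
    for nm,z in (("bright",((h[:,:,1]<50)&(h[:,:,2]>120))),("dark",(h[:,:,2]<60))):
        k,l,stt,ce=cv2.connectedComponentsWithStats((z&(m>0)).astype(np.uint8))
        for i in range(1,k):
            if stt[i,4]>25: print(n,nm,stt[i],np.round(px(n+"19.png",*ce[i],.05),3))
```

```text
t 58.3 tcp [0.4581 0.0929 0.202 ] x [ 0.642  0.767 -0.001] y [ 0.767 -0.642  0.   ] z [-0.    -0.001 -1.   ] q [-1.02  0.48  1.01  2.23 -0.62  0.74 -0.28] F [-1.1  0.3 -0.2] op 0.0933 0.0
shift cm [-0.82  0.55 13.3 ]
turn tool z units 0.01 now yaw -39.9
top bright [154 265  33   1  33] [0.505 0.332]
top bright [138 271  30   9 213] [0.483 0.37 ]
top bright [171 272  14   8  86] [0.481 0.316]
top bright [139 304  19   8 123] [0.411 0.38 ]
top dark [132 268   9  58  66] [0.438 0.409]
top dark [142 268  11   4  31] [0.495 0.382]
top dark [142 271  42  16 128] [0.469 0.36 ]
top dark [145 300  10   4  33] [0.424 0.375]
top dark [138 302  24  26  67] [0.395 0.376]
top dark [130 339  48  17 394] [0.325 0.363]
scene bright [491 192  27  14 180] [0.352 0.298]
scene bright [522 196  10   5  26] [0.334 0.341]
scene bright [527 204  27  14 177] [0.353 0.373]
scene bright [484 213  28  15 191] [0.409 0.296]
scene bright [516 214  10   9  67] [0.388 0.339]
scene bright [521 226  28  14 192] [0.411 0.371]
scene bright [481 243  29  16 216] [0.481 0.305]
scene bright [513 245  12  10  78] [0.462 0.347]
scene bright [519 257  29  15 213] [0.483 0.38 ]
scene dark [482 186  38  28 254] [0.361 0.276]
scene dark [500 210  15   8  57] [0.386 0.311]
scene dark [528 215  19  16 145] [0.385 0.374]
scene dark [477 220  15  17 128] [0.44  0.274]
scene dark [494 231  16   9  53] [0.44 0.31]
scene dark [513 238  29  16 195] [0.442 0.369]
scene dark [475 249  27  18 148] [0.507 0.29 ]
scene dark [503 265  22  10  71] [0.509 0.348]
scene dark [524 269  17  14 115] [0.51  0.382]
```

B, D and C all read at bar-top height (z≈0.05) in both cameras, with x at 0.352, 0.410 and 0.482. C has been nudged about 16 mm but is flat and inside the tray. Now I'll park the knob.

drive_tool --targets '[[[0, 0, 0], [-0.7, 0.5, 0], 1], [[0, 0, 0], [0, 0, 3.3], 1], [[0, 0, 0], [0, 0, 3.3], 1], [[0, 0, 0], [0, 0, 3.3], 1], [[0, 0, 0], [0, 0, 3.3], 1], [[0, 0, 0], [0, 0, 0], -0.5], [[0, 0, 0], [0, 0, 0], -0.5], [[0, 0, 0], [0, 0, 0], -0.5]]' --grip_force 40

```text
time: 59.4
tcp_pos: [0.4581, 0.0843, 0.0713]
tcp_rot: [2.846, 1.329, 0.003]
ft_force: [-0.4, 0.2, -0.1]
opening: 0.0679
finger_force: 0.0
```

drive_tool --targets '[[[0, 0, 0], [0, 0, 0], -0.5], [[0, 0, 0], [0, 0, 0], -0.5], [[0, 0, 0], [0, 0, 0], -0.5], [[0, 0, -0.7], [0, 0, 0], -0.5], [[0, 0, -0.7], [0, 0, 0], -0.5], [[0, 0, -0.7], [0, 0, 0], -0.5], [[0, 0, -0.7], [0, 0, 0], -0.5], [[0, 0, -0.7], [0, 0, 0], -0.5]]'

```text
time: 60.4
tcp_pos: [0.4573, 0.0844, 0.0704]
tcp_rot: [-2.438, -1.981, -0.0]
ft_force: [-0.1, 0.6, 5.6]
opening: 0.0404
finger_force: 40.0
```

Run:
```python
from h import *
o,T=st();print(o["wrist_torque"], np.degrees(np.arctan2(T[1,1],T[0,1])))
```

```text
t 60.4 tcp [0.4573 0.0844 0.0704] x [0.205 0.979 0.001] y [ 0.979 -0.205 -0.   ] z [-0.     0.001 -1.   ] q [-0.64  0.61  0.49  2.33 -0.83  0.38  0.36] F [-0.1  0.6  5.6] op 0.0404 40.00113129615784
[ 0.01746221  0.45021709 -0.13367519] -11.816862903908794
```

drive_tool --targets '[[[0, 0, -0.7], [0, 0, 0], -0.5], [[0, 0, -0.7], [0, 0, 0], -0.5], [[0, 0, -0.7], [0, 0, 0], -0.5], [[0, 0, -0.7], [0, 0, 0], -0.5], [[0, 0, -0.7], [0, 0, 0], -0.5], [[0, 0, -0.7], [0, 0, 0], -0.5], [[0, 0, -0.7], [0, 0, 0], -0.5], [[0, 0, -0.7], [0, 0, 0], -0.5]]'

```text
time: 61.4
tcp_pos: [0.4556, 0.0842, 0.0703]
tcp_rot: [-1.498, -2.758, 0.002]
ft_force: [-6.1, -0.9, 9.6]
opening: 0.0405
finger_force: 40.0
```

Run:
```python
from h import *
o,T=st();print(o["wrist_torque"], np.degrees(np.arctan2(T[1,1],T[0,1])))
```

```text
t 61.4 tcp [0.4556 0.0842 0.0703] x [-0.544  0.839  0.002] y [ 0.839  0.544 -0.002] z [-0.003  0.    -1.   ] q [-0.51  0.57  0.29  2.32 -0.55  0.31  0.84] F [-6.1 -0.9  9.6] op 0.0405 40.00214874744415
[-0.21725825  1.17758066 -0.17527336] 32.98035622985119
```

drive_tool --targets '[[[0, 0, -0.5], [0, 0, 0], -0.5], [[0, 0, -0.5], [0, 0, 0], -0.5], [[0, 0, 0], [0, 0, 0], -0.5], [[0, 0, 0], [0, 0, 0], -0.5], [[0, 0, 0], [0, 0, 0], -0.5], [[0, 0, 0], [0, 0, 0], -0.5], [[0, 0, 0], [0, 0, 0], -0.5], [[0, 0, 0], [0, 0, 0], -0.5]]'

```text
time: 62.4
tcp_pos: [0.4555, 0.0838, 0.0701]
tcp_rot: [-1.308, -2.853, 0.003]
ft_force: [-5.9, -1.7, 7.1]
opening: 0.0404
finger_force: 40.0
```

Run:
```python
from h import *
o,T=st();print(o["wrist_torque"], np.degrees(np.arctan2(T[1,1],T[0,1])))
```

```text
t 62.4 tcp [0.4555 0.0838 0.0701] x [-0.653  0.757  0.002] y [ 0.757  0.653 -0.003] z [-0.003 -0.    -1.   ] q [-0.49  0.57  0.26  2.32 -0.49  0.3   0.92] F [-5.9 -1.7  7.1] op 0.0404 40.00189661979675
[-0.53482919  1.24264495  0.17527873] 40.75720785990933
```

drive_tool --targets '[[[0, 0, -0.5], [0, 0, 0], -0.5], [[0, 0, -0.5], [0, 0, 0], -0.5], [[0, 0, -0.5], [0, 0, 0], -0.5], [[0, 0, -0.5], [0, 0, 0], -0.5], [[0, 0, 0], [0, 0, 0], -0.5], [[0, 0, 0], [0, 0, 0], -0.5], [[0, 0, 0], [0, 0, 0], -0.5], [[0, 0, 0], [0, 0, 0], -0.5]]'

```text
time: 63.4
tcp_pos: [0.4549, 0.0836, 0.0697]
tcp_rot: [-0.898, -3.006, 0.003]
ft_force: [-6.1, -2.6, 1.4]
opening: 0.0406
finger_force: 40.0
```

Run:
```python
from h import *
o,T=st();print(o["wrist_torque"], np.degrees(np.arctan2(T[1,1],T[0,1])))
```

```text
t 63.4 tcp [0.4549 0.0836 0.0697] x [-0.836  0.549  0.004] y [ 0.549  0.836 -0.003] z [-0.005 -0.001 -1.   ] q [-0.44  0.56  0.2   2.32 -0.38  0.29  1.08] F [-6.1 -2.6  1.4] op 0.0406 40.00069499015808
[-0.58677531  1.29744624 -0.08258366] 56.71856435439909
```

drive_tool --targets '[[[0, 0, 0], [0, 0, 0], 0], [[0, 0, 0], [0, 0, 0], 1], [[0, 0, 0], [0, 0, 0], 1], [[0, 0, 0], [0, 0, 0], 1], [[0, 0, 0], [0, 0, 0], 1], [[0, 0, 0], [0, 0, -5], 1], [[0, 0, 0], [0, 0, -5], 1], [[0, 0, 0], [0, 0, -5], 1]]'

```text
time: 64.4
tcp_pos: [0.4572, 0.0841, 0.2216]
tcp_rot: [-0.897, -3.011, 0.001]
ft_force: [1.0, 1.2, 0.6]
opening: 0.0927
finger_force: 0.0
```

Run:
```python
from h import *
st()
def strip(fn,full,P,sc=None):
    pass
for n in ("scene","top","wrist"): snap(n,n+"20.png")
def edgeprof(fn,imf,z):
    im=cv2.imread("pics/"+imf,0).astype(float)
    ys=np.arange(-.075,-.02,.001); r=[]
    for y in ys:
        v=[]
        for x in np.arange(.437,.474,.003):
            u=proj(fn,[x,y+ (x-.456)*.014,z]); 
            if 0<=u[0]<639 and 0<=u[1]<479: v.append(cv2.getRectSubPix(im.astype(np.float32),(1,1),(float(u[0]),float(u[1])))[0,0])
        r.append(int(np.mean(v)) if v else -1)
    return r
for fn in ("scene0.png","scene19.png","scene20.png","top0.png","top19.png","top20.png"):
    for z in (.041,.058): print(fn,z,edgeprof(fn,fn,z))
```

```text
t 64.4 tcp [0.4572 0.0841 0.2216] x [-0.837  0.547  0.   ] y [ 0.547  0.837 -0.   ] z [-0. -0. -1.] q [-0.64  0.3   0.44  2.19 -0.2   0.68  0.93] F [1.  1.2 0.6] op 0.0927 0.0
scene0.png 0.041 [46, 46, 46, 47, 46, 46, 46, 46, 46, 47, 47, 47, 47, 46, 46, 46, 46, 47, 47, 47, 46, 48, 52, 60, 70, 79, 85, 87, 83, 75, 63, 52, 41, 35, 32, 33, 36, 37, 35, 33, 32, 32, 36, 39, 42, 44, 46, 46, 46, 46, 46, 47, 47, 46, 46]
scene0.png 0.058 [53, 52, 52, 52, 52, 52, 52, 53, 53, 52, 52, 52, 52, 53, 53, 53, 53, 52, 52, 53, 53, 53, 53, 54, 54, 55, 59, 66, 75, 83, 89, 91, 87, 79, 69, 58, 50, 46, 45, 46, 47, 46, 46, 45, 45, 46, 49, 51, 53, 54, 54, 54, 54, 54, 54]
scene19.png 0.041 [50, 50, 50, 50, 50, 50, 50, 50, 50, 50, 49, 48, 48, 49, 49, 50, 50, 51, 53, 58, 66, 75, 82, 85, 84, 78, 68, 57, 49, 43, 39, 38, 37, 35, 34, 33, 32, 32, 31, 31, 32, 35, 40, 43, 46, 48, 49, 49, 50, 50, 50, 51, 51, 50, 49]
scene19.png 0.058 [56, 56, 56, 57, 57, 57, 57, 57, 57, 57, 57, 57, 57, 56, 56, 56, 56, 56, 56, 57, 58, 58, 61, 66, 74, 83, 89, 92, 91, 83, 73, 62, 54, 50, 49, 49, 48, 47, 47, 46, 46, 46, 46, 46, 47, 50, 53, 55
[... 1239 characters left out ...]
[59, 59, 59, 59, 59, 59, 59, 59, 58, 59, 59, 60, 60, 60, 60, 60, 60, 59, 59, 58, 58, 59, 58, 54, 57, 88, 117, 111, 97, 70, 37, 26, 30, 30, 30, 32, 41, 50, 55, 59, 60, 60, 59, 59, 59, 59, 59, 59, 59, 59, 59, 58, 58, 59, 59]
top20.png 0.041 [58, 58, 58, 58, 59, 59, 59, 59, 59, 60, 60, 59, 59, 59, 59, 59, 59, 59, 58, 58, 58, 57, 54, 50, 66, 97, 114, 102, 87, 58, 30, 33, 44, 45, 42, 42, 46, 51, 55, 60, 60, 60, 59, 59, 59, 58, 58, 59, 59, 59, 59, 59, 59, 59, 59]
top20.png 0.058 [59, 58, 58, 58, 58, 59, 59, 59, 59, 60, 60, 59, 59, 58, 59, 59, 59, 59, 59, 58, 58, 57, 56, 52, 55, 84, 112, 107, 94, 69, 38, 29, 40, 47, 43, 41, 45, 50, 54, 58, 60, 60, 59, 59, 58, 58, 58, 59, 59, 59, 59, 59, 59, 59, 59]
```

The edge line is back where it was at the start (index ≈27, against 23 when raised), so it's parked. One last check of the beams by code, then I hand in.

Run:
```python
from h import *
a=cv2.imread("pics/scene19.png").astype(int);b=cv2.imread("pics/scene20.png").astype(int)
for nm,(x0,y0,x1,y1) in {"tray":(455,180,570,295),"bin":(150,100,270,195)}.items(): print(nm,(abs(a-b).max(2)[y0:y1,x0:x1]>40).sum())
im=cv2.imread("pics/scene20.png"); h=cv2.cvtColor(im,cv2.COLOR_BGR2HSV)
k,l,s,c=cv2.connectedComponentsWithStats(((h[180:295,460:570,1]<50)&(h[180:295,460:570,2]>120)).astype(np.uint8))
print([np.round(px("scene20.png",c[i][0]+460,c[i][1]+180,.05),3) for i in range(1,k) if 100<s[i,4]<300])
print(order.hand_in())
```

```text
tray 1297
bin 0
[array([0.352, 0.298]), array([0.353, 0.373]), array([0.409, 0.296]), array([0.411, 0.371]), array([0.48 , 0.304]), array([0.483, 0.38 ])]
the job is handed in; nothing more can be done
None
```

The job is handed in: the three true beams are in the wooden tray, the one lopsided beam is in the grey bin, and the knob is back at its stop with the edge parked. The hand-in gave no verdict. One beam in the tray sat about 16 mm from where I set it down, but the camera positions put it flat and inside the limits.

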